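Clear the deck, hang the hook-on tray and stack the parts tubs on it

TASK

Use the scraper block to push all the wooden chips off the grey deck into the green catch tray at its end, without touching the chips with the fingers, and stand the scraper back on the bench. Then hook the red tray's two claws into the slots of the upright and press it down until it locks fully home with the orange tab pushed down. Only once it is locked, stack all the parts tubs in one pile on the tray, every foot seated in the recess below it; leave the hammer, wrench, jar and tape where they are.

Things in the scene. Friction and masses are not known exactly. Their poses are not given: they have to be found in the camera images.
- station: Fixed station. Origin at bench height; x along the grey deck to the green catch tray, y to the upright, z up. Deck x -105..65, y -70..70 mm, top z 36; yellow curbs 14 mm higher on both long sides leave a channel y -60..58, open at both ends. The red tray's home (locked) pose: its origin at (0, 0, 110) mm here, axes parallel, over the deck.
- slots (a point): Middle between the two slots of the dark steel upright, on its face (station 0, 58, 208 mm; the face looks to -y). Upright 84 mm wide, top z 234, front plate 4 mm thick. Slots centred 20 mm either side along x, each 20 mm wide, z 190..226.
- catch (a point): Middle of the green catch tray's inner floor (station 120, 0, 6 mm). Tray x 65..175, y -70..70 mm; walls up to z 45 on three sides, open to the deck, whose top is 30 mm above this floor.
- bracket: Red hook-on tray, 0.35 kg. Origin: centre of underside, z up, claws to +y. Shelf x -31..31, y -66..53, z 0..24 mm, best carried by its 62 mm sides near y -12. Back plate y 53..58, up to z 132. Two steel claws at x +-20, 12 mm wide: neck z 80..90 back to y 68.5, lip hanging down to z 66 at y 63.5..68.5. Rests on the bench on its underside.
- pile (a point): On the red tray, at x 0, y -12, z 24 mm of its axes: floor level of its four corner recesses and centre of the pile. A steel-coloured cross 5 mm high like that on the tub lids leaves the recesses. The lowest tub's origin belongs here, its y along the tray's y. The hung tray sags up to 0.05 rad.
- pad (a point): Middle of the top of the black press pad, 44 (x) x 26 (y) mm, on the tray's back plate: x 0, y 61, z 138 mm of the tray. To hook: with the tray 14 to 26 mm above home bring its back plate against the upright, claws through the slots, then lower; it rests on the orange tab 10 mm above home; press here (6 to 20 N) to push it the rest.
- lock_tab (a joint): Orange tab on the upright's face (station x -16..16, y 46..58 mm) under the tray's back plate; slides down stiffly (about 6 N) and stays: 0 = up (top at z 120), 0.010 m = tray locked home.
- tub_blue: Lidded tub, a blue body, grey lid, 60 (x) x 100 (y) mm, 0.2 kg. Origin under its feet, z up. Tapered feet 12 mm wide, 6 mm tall at x +-22, y +-42; body z 6..46; a body-coloured cross on the lid, 5 mm high, leaves 4 corner recesses (floor z 46) for the next tub's feet, 2 mm play: each tub adds 46 mm. Symmetric. Take it across its 60 mm sides. May be absent.
- tub_white: Lidded tub, a white body, grey lid, 60 (x) x 100 (y) mm, 0.2 kg. Origin under its feet, z up. Tapered feet 12 mm wide, 6 mm tall at x +-22, y +-42; body z 6..46; a body-coloured cross on the lid, 5 mm high, leaves 4 corner recesses (floor z 46) for the next tub's feet, 2 mm play: each tub adds 46 mm. Symmetric. Take it across its 60 mm sides. May be absent.
- tub_yellow: Lidded tub, a yellow body, grey lid, 60 (x) x 100 (y) mm, 0.2 kg. Origin under its feet, z up. Tapered feet 12 mm wide, 6 mm tall at x +-22, y +-42; body z 6..46; a body-coloured cross on the lid, 5 mm high, leaves 4 corner recesses (floor z 46) for the next tub's feet, 2 mm play: each tub adds 46 mm. Symmetric. Take it across its 60 mm sides. May be absent.
- tub_black: Lidded tub, a black body, grey lid, 60 (x) x 100 (y) mm, 0.2 kg. Origin under its feet, z up. Tapered feet 12 mm wide, 6 mm tall at x +-22, y +-42; body z 6..46; a body-coloured cross on the lid, 5 mm high, leaves 4 corner recesses (floor z 46) for the next tub's feet, 2 mm play: each tub adds 46 mm. Symmetric. Take it across its 60 mm sides. May be absent.
- scraper: Scraper block, 0.22 kg, standing: black foot 30 (x) x 106 (y) x 34 mm, on it a wooden grip 28 (x) x 60 (y) mm up to z 76 mm. Origin: centre of underside. Grip across x; push chips along x with the 106 mm face.
- chip0: Wooden offcut chip 34 x 20 x 12 mm, origin centre of underside, about 20 g, lying on the deck of the station. May be absent.
- chip1: Wooden offcut chip 34 x 20 x 12 mm, origin centre of underside, about 20 g, lying on the deck of the station. May be absent.
- chip2: Wooden offcut chip 34 x 20 x 12 mm, origin centre of underside, about 20 g, lying on the deck of the station. May be absent.
- chip3: Wooden offcut chip 34 x 20 x 12 mm, origin centre of underside, about 20 g, lying on the deck of the station. May be absent.
- hammer: Hammer with blue grip, 260 mm. Bystander.
- wrench: Chrome wrench, 200 mm. Bystander.
- jar: Jar of hex nuts, 66 mm wide, 88 mm tall, origin underside. Bystander.
- tape: Grey tape roll, 90 mm wide, 24 mm tall. Bystander.
Mind the look-alikes: they are no part of the job. What is meant by the tub_blue is not purple, and is the larger of those in its own colour.

How it is judged:
By the outcome, as a careful person would: the job done as asked, in the order asked, and still so for the second after the job is handed in, with the robot touching nothing.
Of tub_blue, tub_white, tub_yellow, tub_black only 3 to 4 are there at a start; the rules pass over those that are not, and their reading is None.
Of chip0, chip1, chip2, chip3 only 2 to 4 are there at a start; the rules pass over those that are not, and their reading is None.
At some moment in a run one of tub_blue, tub_white, tub_yellow, tub_black may be knocked a few centimetres aside while the robot is not near it.
Once in a run the grip may slacken for a moment while it holds something.
It also fails if it takes over 208 s, if anything falls off the work surface, if the arm or the gripper's body presses on something with over 40 N, if the wrist force passes 120 N, or if a joint passes its speed limit or range.

ROBOT

A 7-joint arm with a two-finger parallel gripper is mounted at the origin on the work surface. World frame = base frame: x ahead of the robot, y to its left, z up, the work surface at z = 0. Lengths are in mm, angles in rad, forces in N, time in s.
With the tool pointing down it reaches from about 400 to 850 mm from the base axis. Payload 10.4 kg.
Tool frame: the origin (TCP) lies between the finger pads; the fingertips stand 14 mm ahead of it and the grasp point (between the pads) lies 5 mm behind it (arm.nose_length is the distance from the TCP to the fingertips, in mm); y points along the fingers, z is the direction in which the jaws open and shut, and the axes are right-handed (so a half turn about y gives the same grasp; the last joint's range is limited). The gripper opens to 87 mm and grips with 3 to 60 N. Pads are 19 mm wide; open, the fingers measure 117 mm over their backs; the gripper's body (75 mm by 190 mm) begins 51 mm behind the grasp point.
Start: joints at [1.294, 0.332, -0.065, 1.46, 0.022, 1.35, -0.088], TCP at [156.948, -604.994, 236.576] pointing down, gripper open.
Joint ranges: [-2.6, 2.6], [-0.5, 2.12], [-1.47, 1.34], [0.16, 2.42], [-1.27, 4.41], [0.06, 2.06], [-2.6, 2.6]. Speed limits (rad/s): [2.22, 2.22, 2.79, 2.79, 3.14, 3.14, 3.14].

INTERFACE

Orientations are given as a rotation vector (axis times angle).
In Python, from cell import arm gives the robot as it stands. The module is installed in compiled form; this text tells all that it offers.
- The arm moves only by the tool servo_tool, never from a script. Its arguments are lists of equal length, an entry for each row: "claw": the closure, from -1 (fully open) to 1 (shut); "dp": the shift along the tool's x, y, z in cm, a list of three; "yaw": the turn about the tool's y in degrees. A call has 1 to 20 rows; each row is the pose to reach, as a shift and turn from the pose commanded when the call began, along the tool's axes at that moment; what a row does not reach only later rows make up. A row lasts 1/12 s, in which the tool goes at most 41.7 mm and 7.16 degrees, less where a joint would pass 70% of its speed; a pose out of reach is approached as far as the arm can. A call with a gripper value outside its range is refused whole. The fingers move at their own pace and stop on an object; "newtons" is the grip in N (left out, the last holds). Time passes only in rows, so rows that repeat a pose let the fingers close. It gives the time, the measured TCP pose, the force and the opening at its end, in the units of the state.
- arm.sense(): the state, without advancing time (a new reading comes with each control period).
- arm.get_image(name): name is "scene" or "side" or "wrist"; returns the picture (480x640x3 uint8, red, green, blue); there is no depth.
- arm.camera_params(name): a dict with "fov_y" (degrees; the focal length in pixels is half the picture's height over the tangent of half this angle, whatever the lens; pixels are square), "cx", "cy" (the principal point, pixels), "world_from_camera" (4x4, takes a point from camera to world coordinates). Camera axes: x right, y down, z forward; pixel columns grow to the right and rows downward; lengths in mm; the calibration is good to about 2 mm. The wrist camera is an equidistant fisheye: a pixel r from the principal point sees the ray r / f radians off the axis. A picture is of the moment at which its call begins: read the wrist's pose just before it. camera_params takes no time and is no camera call; for the wrist camera it gives the pose at the moment of the call.
- arm.finish_job(): hands the job in, once; it reports no verdict.
The state is a dict: "time": time; "joints": joint angles; "joint_velocities": joint speeds; "joint_torque": joint torques, N m; "position": TCP position; "ee_rot": TCP orientation; "wrist_force": force on the tool from outside, world axes, zero at the start; "wrist_torque": the same for the moment, N m; "gripper_width": finger opening in mm.
Only numpy, scipy, OpenCV 4.12 (cv2) and the standard library are available. Lean on these libraries where they do the work, as an engineer would, in place of code of your own. Each camera call takes 0.05 s, during which the arm holds its last target. There are 200 camera calls.

## Working session

There is one attempt and no reset: what is moved stays moved. The work goes in short steps, Python scripts to look and compute and a tool call to move; the robot and the scene stay as the last step left them, time stands still between calls to the robot, and variables do not carry over. Pictures are saved under pics/ and viewed, about 12 in all and at most 16, crops included, and the job is handed in when it is done.

Besides the shell and the picture viewer there is one more tool, called as name(argument=value, ...) on one line, values as JSON. servo_tool: Moves the arm, as the interface text tells. Its arguments: {"type":"object","properties":{"claw":{"type":"array"},"dp":{"type":"array"},"yaw":{"type":"array"},"newtons":{"type":"number"}},"required":["claw","dp","yaw"]}

```bash
mkdir -p pics; ls
cat > h.py <<'E'
import numpy as np, cv2
from cell import arm
from scipy.spatial.transform import Rotation as R
def snap(n,f):
    p=arm.camera_params(n); im=arm.get_image(n); cv2.imwrite('pics/'+f+'.png',im[...,::-1]); np.save('pics/'+f+'.npy',np.array([p],dtype=object)); return im,p
def load(f):
    return cv2.imread('pics/'+f+'.png')[...,::-1], np.load('pics/'+f+'.npy',allow_pickle=True)[0]
def ray(p,u,v,fish=False):
    f=240/np.tan(np.radians(p['fov_y']/2)); x=(u-p['cx'])/f; y=(v-p['cy'])/f
    if fish:
        r=np.hypot(x,y); s=np.sin(r)/r if r>1e-9 else 1; d=np.array([x*s,y*s,np.cos(r)])
    else: d=np.array([x,y,1.])
    T=np.array(p['world_from_camera']); return T[:3,3],T[:3,:3]@d
def onz(p,u,v,z,fish=False):
    o,d=ray(p,u,v,fish); return o+d*(z-o[2])/d[2]
def pix(p,X,fish=False):
    T=np.array(p['world_from_camera']); c=T[:3,:3].T@(np.array(X)-T[:3,3]); f=240/np.tan(np.radians(p['fov_y']/2))
    if fish:
        r=np.arctan2(np.hypot(c[0],c[1]),c[2]); n=np.hypot(c[0],c[1])+1e-9; return p['cx']+f*r*c[0]/n,p['cy']+f*r*c[1]/n
    return p['cx']+f*c[0]/c[2],p['cy']+f*c[1]/c[2]
E
python3 - <<'E'
from h import *
np.set_printoptions(precision=3,suppress=True)
for n in ['scene','side','wrist']:
    im,p=snap(n,n+'0'); print(n,p['fov_y'],p['cx'],p['cy']); print(np.array(p['world_from_camera']))
s=arm.sense(); print(s); print(R.from_rotvec(s['ee_rot']).as_matrix(), arm.nose_length)
E
```

```text
pics
scene 54.880653529781085 316.33739408451726 235.14659988130504
[[  -0.391    0.767   -0.509 1078.891]
 [   0.92     0.322   -0.223  152.961]
 [  -0.007   -0.555   -0.832 1074.954]
 [   0.       0.       0.       1.   ]]
side 53.58574322986834 324.1240053690979 238.72857999026064
[[ -0.822  -0.401   0.405  83.31 ]
 [ -0.57    0.605  -0.557 490.656]
 [ -0.022  -0.688  -0.725 909.414]
 [  0.      0.      0.      1.   ]]
wrist 65.70646984690485 317.3743362207109 245.4323711536144
[[   0.251   -0.927   -0.278  234.123]
 [  -0.968   -0.241   -0.071 -584.841]
 [  -0.001    0.287   -0.958  384.479]
 [   0.       0.       0.       1.   ]]
{'time': 0.15, 'joints': array([ 1.294,  0.333, -0.065,  1.461,  0.022,  1.35 , -0.089]), 'joint_velocities': array([-0.001, -0.003, -0.001, -0.002, -0.002,  0.001,  0.003]), 'joint_torque': array([  0.001, -62.363,   0.025, -39.014,  -0.061,   0.037,   0.   ]), 'position': array([ 156.871, -604.728,  235.953]), 'ee_rot': array([-0.266,  2.087, -2.085]), 'wrist_force': array([-0.056, -0.209,  0.029]), 'wrist_torque': array([ 0.053, -0.008, -0.032]), 'gripper_width': 87.39241699622616}
[[-0.968 -0.     0.251]
 [-0.251  0.001 -0.968]
 [ 0.    -1.    -0.001]] 14.0
```

View pics/scene0.png

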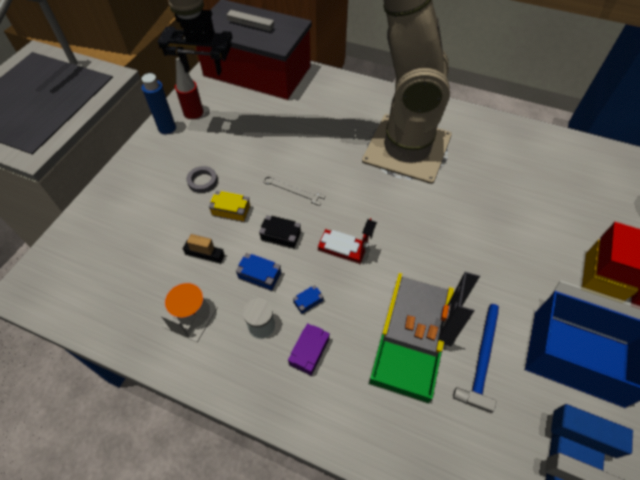

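View pics/side0.png

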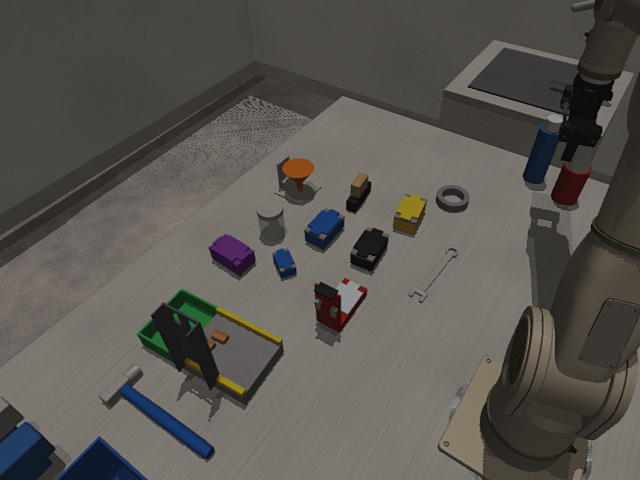

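Scene view: yellow tub (230,206), black (281,231), large blue (259,270), red tray (344,244), scraper (204,248), station (415,330) with chips near (410..433,325). Look-alikes are small blue (309,299) and purple (309,348). The white on the red tray looks like its steel cross, so there is no white tub. I'll check with a crop.

Run:
```python
from h import *
a,_=load('scene0'); b,_=load('side0')
c1=cv2.resize(a[220:410,300:500],(400,380),interpolation=cv2.INTER_CUBIC)
c2=cv2.resize(b[270:410,120:320],(400,280),interpolation=cv2.INTER_CUBIC)
c3=cv2.resize(a[180:300,170:370],(400,240),interpolation=cv2.INTER_CUBIC)
o=np.zeros((600,800,3),np.uint8); o[:380,:400]=c1; o[:280,400:]=c2; o[300:540,400:]=c3
cv2.imwrite('pics/crop1.png',o[...,::-1])
```

```text
(no output)
```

View pics/crop1.png

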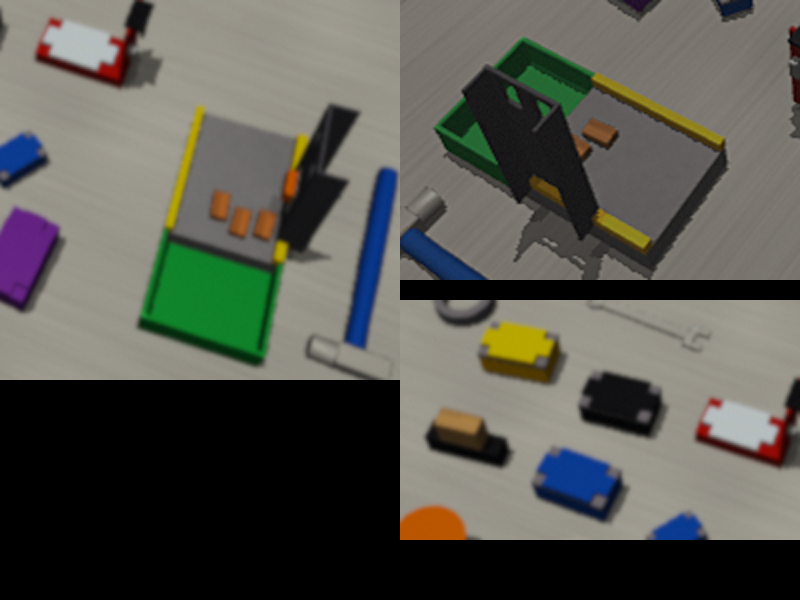

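Three chips (crop 220,205 / 240,222 / 265,224), the orange tab beside the upright, and three real tubs with grey recess corners. The white on the red tray is its cross.

Run:
```python
from h import *
np.set_printoptions(precision=1,suppress=True)
_,p=load('scene0')
def q(name,pts,z,ox,oy,bx,by):
    P=np.array([onz(p,(u-ox)/2+bx,(v-oy)/2+by,z)[:2] for u,v in pts]); c=P.mean(0)
    e=[P[1]-P[0],P[2]-P[1]]; print(name,c,[ (round(np.hypot(*x)),round(np.degrees(np.arctan2(x[1],x[0])))) for x in (P[1]-P[0],P[2]-P[3],P[2]-P[1],P[3]-P[0])]); return P
A=(400,300,170,180); B=(0,0,300,220)
q('yel',[(492,322),(559,337),(548,370),(480,352)],48,*A)
q('blk',[(592,372),(662,385),(652,416),(582,403)],48,*A)
q('blu',[(553,447),(622,467),(606,506),(535,483)],48,*A)
q('red',[(47,18),(131,40),(122,72),(40,48)],24,*B)
q('scr',[(440,409),(487,418),(482,440),(434,432)],76,*A)
print(q('curbL',[(201,108),(205,108),(172,228),(167,228)],50,*B))
print(q('curbR',[(300,135),(307,137),(285,262),(275,262)],50,*B))
print(q('green',[(166,230),(281,260),(263,360),(140,322)],20,*B))
for n,u,v in [('c',220,205),('c',240,222),('c',265,224)]: print(n,onz(p,u/2+300,v/2+220,46))
print(onz(p,*(np.array([290,185])/2+[300,220]),115))
for nm,u,v in [('jar',258,308),('purple',309,345),('smallblue',309,297),('funnel',185,300),('hammerhead',474,398),('hamend',493,307)]: print(nm,onz(p,u,v,30))
```

```text
yel [ 443.4 -389.4] [(102, 97), (103, 95), (59, 13), (55, 12)]
blk [ 463.2 -221. ] [(99, 100), (97, 100), (52, 9), (53, 12)]
blu [ 599.2 -217.1] [(96, 95), (98, 93), (59, 6), (57, 4)]
red [429.9 -54.8] [(119, 95), (115, 94), (53, 7), (50, 12)]
scr [ 604.1 -381.7] [(65, 100), (64, 102), (34, 19), (36, 19)]
curbL [561.4 128.1] [(5, 113), (6, 113), (168, 4), (168, 4)]
[[478.5 120.1]
 [476.5 124.7]
 [644.3 136.4]
 [646.5 131.1]]
curbR [551.3 255.5] [(9, 94), (11, 113), (167, 5), (170, 4)]
[[467.6 244.1]
 [466.9 252.7]
 [633.1 267.8]
 [637.5 257.3]]
green [686.9 202.8] [(137, 97), (140, 96), (120, 5), (116, 4)]
[[636.7 130.1]
 [619.5 266.2]
 [738.9 276.9]
 [752.3 137.8]]
c [593.1 179.8  46. ]
c [604.5 207.5  46. ]
c [595.6 235.1  46. ]
[572.2 243.3 115. ]
jar [ 693.9 -175.1   30. ]
purple [731.8 -21.6  30. ]
smallblue [617.8 -71.3  30. ]
funnel [ 745.2 -352.7   30. ]
hammerhead [701.7 360.4  30. ]
hamend [467.4 356.   30. ]
```

```bash
cat >> h.py <<'E'
def go(x,y,z,head):
    "print dp(cm), yaw(deg) from measured pose to world TCP target with jaw-axis heading (deg)"
    s=arm.sense(); M=R.from_rotvec(s['ee_rot']).as_matrix(); d=M.T@(np.array([x,y,z])-s['position'])/10
    h=np.degrees(np.arctan2(M[1,2],M[0,2])); w=-((head-h+180)%360-180)
    print('from',s['position'].round(1),'h',round(h,2),'dp',d.round(2),'yaw',round(w,2),'rows>=',int(max(np.linalg.norm(d)/4.17,abs(w)/7.16))+1)
E
python3 -c "
from h import *
go(604,-382,260,10.5)"
```

```text
from [ 156.9 -604.7  236. ] h -75.46 dp [-48.87  -2.4  -10.33] yaw -85.96 rows>= 13
```

servo_tool(claw=[-1,-1,-1,-1,-1,-1,-1,-1,-1,-1,-1,-1,-1,-1,-1,-1,-1,-1,-1,-1], dp=[[0,-4,0],[-48.9,-4,-10.3],[-48.9,-4,-10.3],[-48.9,-4,-10.3],[-48.9,-4,-10.3],[-48.9,-4,-10.3],[-48.9,-4,-10.3],[-48.9,-4,-10.3],[-48.9,-4,-10.3],[-48.9,-4,-10.3],[-48.9,-4,-10.3],[-48.9,-4,-10.3],[-48.9,-4,-10.3],[-48.9,-4,-10.3],[-48.9,-4,-10.3],[-48.9,-4,-10.3],[-48.9,-2.4,-10.3],[-48.9,-2.4,-10.3],[-48.9,-2.4,-10.3],[-48.9,-2.4,-10.3]], yaw=[0,-7,-14,-21,-28,-35,-42,-49,-56,-63,-70,-77,-84,-86,-86,-86,-86,-86,-86,-86])

```text
time: 1.82
position: [603.6, -383.5, 261.3]
ee_rot: [-1.29, 1.074, -1.075]
wrist_force: [0.6, 0.4, 0.2]
gripper_width: 87.1
```

Run:
```python
from h import *
im,p=snap('wrist','w1'); go(604,-382,260,10.5)
for n,X in [('grip',(604,-382,76)),('blk',(463,-221,48)),('blu',(599,-217,48)),('yel',(443,-389,48))]: print(n,pix(p,X,True))
```

```text
from [ 604.  -383.3  261.6] h 10.45 dp [-0.12  0.16  0.03] yaw -0.05 rows>= 1
grip (np.float64(317.0051519347404), np.float64(221.93800438805795))
blk (np.float64(206.05795609819248), np.float64(37.04155087286648))
blu (np.float64(343.03479943277534), np.float64(51.072393987134575))
yel (np.float64(163.8380233356873), np.float64(196.5029497145083))
```

View pics/w1.png

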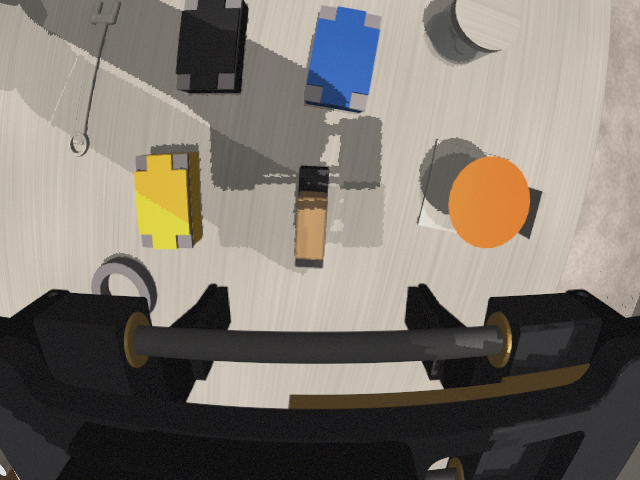

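Grip top face corners near (298,207),(327,208),(323,259),(296,257). All three tubs are visible, with the jar and funnel at right.

```bash
cat >> h.py <<'E'
def quad(p,pts,z,fish=True):
    "pts TL,TR,BR,BL -> centre, heading of the y axis (BL->TL), sizes"
    P=np.array([onz(p,u,v,z,fish)[:2] for u,v in pts]); v=P[0]+P[1]-P[2]-P[3]; w=P[1]+P[2]-P[0]-P[3]
    print('c',P.mean(0).round(1),'y-head',np.degrees(np.arctan2(v[1],v[0])).round(1),'x-head',np.degrees(np.arctan2(w[1],w[0])).round(1),'len',np.linalg.norm(v).round(1)/2,'wid',np.linalg.norm(w).round(1)/2); return P.mean(0)
E
python3 - <<'E'
from h import *
im,p=load('w1')
c=quad(p,[(298,207),(327,208),(323,259),(296,257)],76)
quad(p,[(135,156),(187,153),(192,247),(142,249)],46)
go(c[0],c[1],120,10.5)
E
```

```text
c [ 600.4 -393.6] y-head 96.9 x-head 7.2 len 48.7 wid 26.1
c [ 441.2 -395.8] y-head 99.2 x-head 11.1 len 100.85 wid 60.75
from [ 604.  -383.3  261.6] h 10.45 dp [ 0.94 14.16 -0.54] yaw -0.05 rows>= 4
```

Run:
```python
from h import *
im,p=load('w1')
c=quad(p,[(300,196),(328,196),(323,259),(296,257)],76)
quad(p,[(302,168),(329,168),(323,267),(295,265)],34)
go(c[0],c[1],65,8.5)
```

```text
c [ 600.1 -388.2] y-head 96.2 x-head 8.2 len 59.45 wid 25.55
c [ 600.  -388.8] y-head 96.5 x-head 8.1 len 104.8 wid 28.7
from [ 604.  -383.3  261.6] h 10.45 dp [ 0.4  19.66 -0.48] yaw 1.95 rows>= 5
```

servo_tool(claw=[-1,-1,-1,-1,-1,-1,-1,-1,-1,0.5,1,1,1,1,1,1,1,1], dp=[[0.4,8,-0.5],[0.4,8,-0.5],[0.4,8,-0.5],[0.4,14,-0.5],[0.4,17,-0.5],[0.4,19.6,-0.5],[0.4,19.6,-0.5],[0.4,19.6,-0.5],[0.4,19.6,-0.5],[0.4,19.6,-0.5],[0.4,19.6,-0.5],[0.4,19.6,-0.5],[0.4,19.6,-0.5],[0.4,19.6,-0.5],[0.4,19.6,-0.5],[0.4,19.6,-0.5],[0.4,19.6,-0.5],[0.4,19.6,-0.5]], yaw=[3.2,3.2,3.2,3.2,3.2,3.2,3.2,3.2,3.2,3.2,3.2,3.2,3.2,3.2,3.2,3.2,3.2,3.2], newtons=30)

```text
time: 3.37
position: [600.2, -387.3, 64.5]
ee_rot: [-1.267, 1.114, -1.114]
wrist_force: [-0.3, -0.0, -0.1]
gripper_width: 35.2
```

Run:
```python
from h import *
go(600,-388,65,7.2)
c,s=np.cos(np.radians(4.5)),np.sin(np.radians(4.5))
for x,y in [(-85,-1),(0,0),(55,-1),(0,58)]: print((x,y),576+c*x-s*y,193.5+s*x+c*y)
go(491,186,260,4.5)
```

```text
from [ 600.2 -387.3   64.5] h 7.34 dp [ 0.06 -0.05 -0.03] yaw 0.14 rows>= 1
(-85, -1) 491.340485728412 185.83405952940004
(0, 0) 576.0 193.5
(55, -1) 630.9089124510498 196.81833293129833
(0, 58) 571.449372447785 251.32120535652143
from [ 600.2 -387.3   64.5] h 7.34 dp [-58.26 -19.55  -3.5 ] yaw 2.84 rows>= 15
```

servo_tool(claw=[1,1,1,1,1,1,1,1,1,1,1,1], dp=[[0,0,0],[0,0,0],[0,0,0],[0,0,0],[0,-2,0],[0,-5,0],[0,-9,0],[0,-13,0],[0,-17,0],[0,-20,0],[0,-20,0],[0,-20,0]], yaw=[0,0,0,0,0,0,0,0,0,0,0,0], newtons=35)

```text
time: 4.37
position: [600.9, -387.5, 266.5]
ee_rot: [-1.266, 1.111, -1.117]
wrist_force: [-0.9, 0.6, -3.9]
gripper_width: 27.8
```

servo_tool(claw=[1,1,1,1,1,1,1,1,1,1,1,1,1,1,1,1,1,1,1,1], dp=[[-3,0,0],[-6,0,-0.5],[-10,0,-1],[-14,0,-1],[-18,0,-1.5],[-22,0,-2],[-26,0,-2],[-30,0,-2.5],[-34,0,-2.5],[-38,0,-3],[-42,0,-3],[-46,0,-3],[-50,0,-3.5],[-54,0,-3.5],[-57,0,-3.5],[-58.3,0,-3.5],[-58.3,0,-3.5],[-58.3,0,-3.5],[-58.3,0,-3.5],[-58.3,0,-3.5]], yaw=[0,0,0,0,0,0,0,0,0,0,0,0,2.8,2.8,2.8,2.8,2.8,2.8,2.8,2.8])

```text
time: 6.03
position: [491.2, 184.8, 263.7]
ee_rot: [-1.246, 1.153, -1.152]
wrist_force: [-0.1, 0.2, -2.0]
gripper_width: 27.7
```

Run:
```python
from h import *
im,p=snap('wrist','w2'); go(491,186,260,4.5); print(arm.sense()['gripper_width'])
```

```text
from [491.3 184.9 263.9] h 4.41 dp [-0.11  0.39 -0.02] yaw -0.09 rows>= 1
27.89148730115909
```

View pics/w2.png

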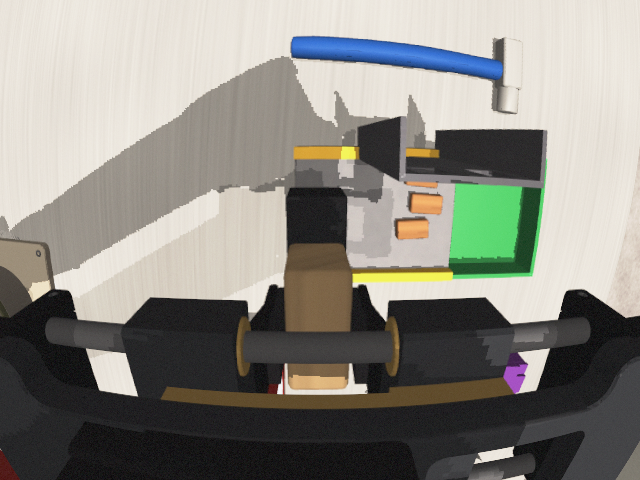

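Chips at (421,184, partly hidden), (426,204), (412,230), upper curb end at (295,153), lower curb/green junction at (452,272), tray corner (533,276).

Run:
```python
from h import *
im,p=load('w2')
W=[];S=[]
for nm,u,v,s in [('A',295,147,(-105,70,50)),('A2',295,159,(-105,58,50)),('C',533,277,(175,-70,45)),('B',453,270,(65,-60,50)),('B2',453,281,(65,-70,50))]:
    w=onz(p,u,v,s[2],True)[:2]; W.append(w); S.append(s[:2]); print(nm,w.round(1))
W=np.array(W);S=np.array(S,float); 
a=W-W.mean(0); b=S-S.mean(0); th=np.arctan2((b[:,0]*a[:,1]-b[:,1]*a[:,0]).sum(),(a*b).sum())
c,s=np.cos(th),np.sin(th); t=W.mean(0)-np.array([[c,-s],[s,c]])@S.mean(0); print('origin',t,'yaw',np.degrees(th)); print((W-t)@np.array([[c,-s],[s,c]])-S)
cs=cv2.cvtColor(im,cv2.COLOR_RGB2HSV); g=cv2.inRange(cs[140:290,440:560],(50,120,60),(75,255,255)); print(cv2.minAreaRect(np.argwhere(g)[:,::-1].astype(np.float32)))
```

```text
A [465.1 252.5]
A2 [465.9 240.8]
C [755.9 134.3]
B [643.6 138.8]
B2 [646.3 126.1]
origin [575.26381869 191.35828309] yaw 4.516495066720339
[[-0.04912116 -0.37497711]
 [-0.15965629 -0.11011985]
 [ 0.53743544 -1.08805988]
 [-0.99071352  2.27069996]
 [ 0.66205552 -0.69754311]]
((57.1365966796875, 77.8002700805664), (88.8242416381836, 125.4121322631836), 4.830419540405273)
```

servo_tool(claw=[1,1,1,1,1,1,1,1,1,1,1], dp=[[0,4,0],[0,8,0],[0,11,0],[0,13,0],[0,14.5,0],[0,15.5,0],[0,16,0],[0,16.2,0],[0,16.2,0],[0,16.2,0],[0,16.2,0]], yaw=[0,0,0,0,0,0,0,0,0,0,0], newtons=40)

```text
time: 7.0
position: [491.6, 186.6, 103.5]
ee_rot: [-1.244, 1.15, -1.151]
wrist_force: [0.0, 0.3, -1.6]
gripper_width: 28.0
```

Run:
```python
from h import *
s=arm.sense(); print(s['gripper_width'],s['wrist_force'])
im,p=snap('side','s2'); cv2.imwrite('pics/s2c.png',cv2.resize(im[180:420,100:420],(800,600),interpolation=cv2.INTER_CUBIC)[...,::-1]); go(490.8,185.3,102,4.5)
```

```text
27.965365405793325 [ 0.00456517  0.26179166 -1.63562474]
from [491.5 186.5 103.3] h 4.53 dp [ 0.12  0.13 -0.08] yaw 0.03 rows>= 1
```

View pics/s2c.png

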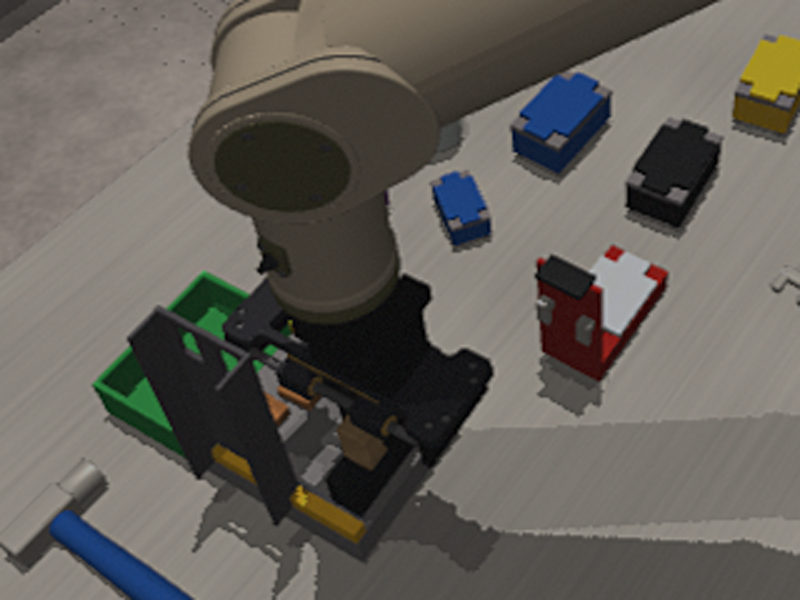

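The scraper sits in the channel and the gripper body clears the upright. Next is a slow push.

servo_tool(claw=[1,1,1,1,1,1,1,1,1,1,1,1,1,1,1,1,1], dp=[[0.2,0.1,0],[0.2,0.1,0.6],[0.2,0.1,1.2],[0.2,0.1,1.8],[0.2,0.1,2.4],[0.2,0.1,3.0],[0.2,0.1,3.6],[0.2,0.1,4.2],[0.2,0.1,4.8],[0.2,0.1,5.4],[0.2,0.1,6.0],[0.2,0.1,6.6],[0.2,0.1,7.2],[0.2,0.1,7.6],[0.2,0.1,8.0],[0.2,0.1,8.0],[0.2,0.1,8.0]], yaw=[0,0,0,0,0,0,0,0,0,0,0,0,0,0,0,0,0], newtons=45)

```text
time: 8.47
position: [571.0, 190.8, 101.5]
ee_rot: [-1.246, 1.151, -1.151]
wrist_force: [-0.2, 0.7, -2.0]
gripper_width: 27.7
```

servo_tool(claw=[1,1,1,1,1,1,1,1,1,1,1,1,1,1], dp=[[0,0,0.6],[0,0,1.2],[0,0,1.8],[0,0,2.4],[0,0,3.0],[0,0,3.6],[0,0,4.2],[0,0,4.8],[0,0,5.4],[0,0,6.0],[0,0,6.5],[0,0,6.9],[0,0,6.9],[0,0,6.9]], yaw=[0,0,0,0,0,0,0,0,0,0,0,0,0,0])

```text
time: 9.63
position: [639.7, 196.2, 101.4]
ee_rot: [-1.246, 1.151, -1.15]
wrist_force: [-0.4, 0.9, -1.7]
gripper_width: 27.5
```

Run:
```python
from h import *
im,p=snap('scene','sc2'); im2,p=snap('side','s3'); im3,_=snap('wrist','w3')
o=np.zeros((600,800,3),np.uint8); o[:300,:400]=cv2.resize(im[240:420,330:570],(400,300),interpolation=cv2.INTER_CUBIC)
o[:300,400:]=cv2.resize(im2[240:420,100:340],(400,300),interpolation=cv2.INTER_CUBIC); o[300:,:400]=cv2.resize(im3,(400,300))
cv2.imwrite('pics/c3.png',o[...,::-1]); go(630,197,102,4.5); print(arm.sense()['wrist_force'])
```

```text
from [639.5 196.3 101.6] h 4.56 dp [-0.15 -0.04 -0.94] yaw 0.06 rows>= 1
[-1.61893775 -0.46359079 -2.46039966]
```

View pics/c3.png

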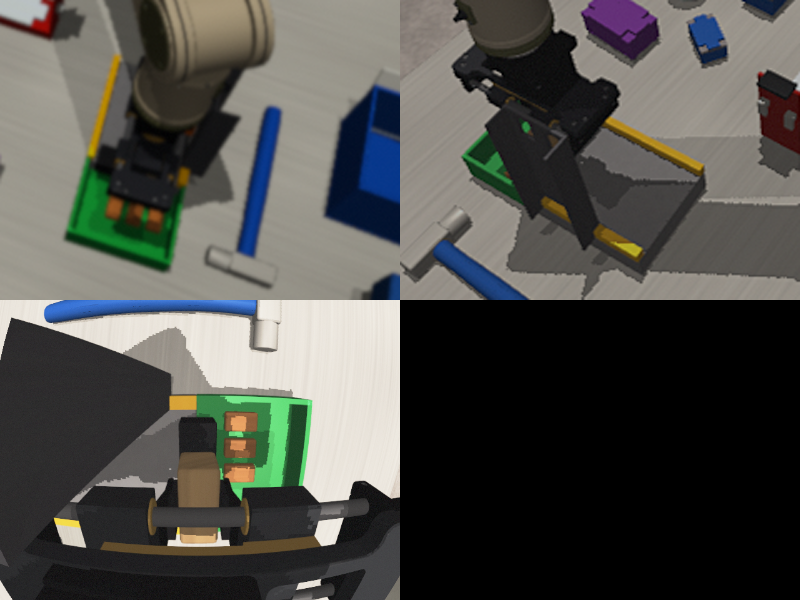

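All three chips are in the green tray (wrist view 240,425 / 240,447 / 240,472). Next: lift and return the scraper.

servo_tool(claw=[1,1,1,1,1,1,1,1,1,1,1], dp=[[0,-2,-0.5],[0,-5,-1],[0,-9,-1],[0,-13,-1],[0,-17,-1],[0,-20,-1],[0,-20,-1],[0,-20,-1],[0,-20,-1],[0,-20,-1],[0,-20,-1]], yaw=[0,0,0,0,0,0,0,0,0,0,0])

```text
time: 10.7
position: [629.3, 195.0, 299.7]
ee_rot: [-1.248, 1.152, -1.15]
wrist_force: [-0.5, -0.3, -1.2]
gripper_width: 28.1
```

Run:
```python
from h import *
print(arm.sense()['gripper_width']); go(600,-388,302,7.3)
```

```text
28.109332566131283
from [629.3 195.  299.7] h 4.54 dp [57.89 -0.16 -7.54] yaw -2.76 rows>= 14
```

servo_tool(claw=[1,1,1,1,1,1,1,1,1,1,1,1,1,1,1,1,1,1,1,1], dp=[[3,0,-0.4],[6,0,-0.8],[10,0,-1.3],[14,0,-1.8],[18,0,-2.3],[22,0,-2.9],[26,0,-3.4],[30,0,-3.9],[34,0,-4.4],[38,0,-5],[42,0,-5.5],[46,0,-6],[50,0,-6.5],[54,0,-7],[57,0,-7.5],[57.9,0,-7.5],[57.9,4,-7.5],[57.9,8,-7.5],[57.9,12,-7.5],[57.9,12,-7.5]], yaw=[0,0,0,0,0,0,0,0,0,0,0,-2.8,-2.8,-2.8,-2.8,-2.8,-2.8,-2.8,-2.8,-2.8])

```text
time: 12.37
position: [596.6, -385.8, 171.1]
ee_rot: [-1.27, 1.126, -1.102]
wrist_force: [-1.9, -0.1, -4.2]
gripper_width: 28.0
```

servo_tool(claw=[1,1,1,1,1,1,1], dp=[[0,3,0],[0,6,0],[0,9,0],[0,10,0],[0,11,0],[0,11.1,0],[0,11.1,0]], yaw=[0,0,0,0,0,0,0])

```text
time: 12.95
position: [601.6, -388.0, 72.2]
ee_rot: [-1.267, 1.113, -1.116]
wrist_force: [-0.5, -0.1, -1.3]
gripper_width: 27.4
```

Run:
```python
from h import *
im,p=snap('scene','sc4'); go(600,-388,65,7.3); print(arm.sense()['wrist_force'])
h=cv2.cvtColor(im,cv2.COLOR_RGB2HSV); m=cv2.inRange(h[250:420,360:480],(5,120,90),(17,255,255))
n,l,st,c=cv2.connectedComponentsWithStats(m); print(st[1:],c[1:]+[360,250])
```

```text
from [ 601.9 -388.2   72.7] h 7.33 dp [-0.04  0.77 -0.19] yaw 0.03 rows>= 1
[-0.85756121  0.16979825 -2.42240685]
[[ 81  55   9  14  88]
 [ 34 107   9  14  92]
 [ 46 111   9  14  92]
 [ 59 115   9  14  94]] [[445.02272727 311.32954545]
 [398.30434783 363.77173913]
 [410.35869565 367.30434783]
 [422.67021277 371.20212766]]
```

servo_tool(claw=[1,1,1,1,0.6,0.2,-0.2,-0.6,-1,-1,-1,-1,-1,-1,-1,-1,-1], dp=[[0,0.5,0],[0,0.75,0],[0,0.75,0],[0,0.75,0],[0,0.75,0],[0,0.75,0],[0,0.75,0],[0,0.75,0],[0,0.75,0],[0,0.75,0],[0,-3,0],[0,-7,0],[0,-11,0],[0,-15,0],[0,-19,0],[0,-19,0],[0,-19,0]], yaw=[0,0,0,0,0,0,0,0,0,0,0,0,0,0,0,0,0])

```text
time: 14.42
position: [602.0, -387.9, 263.7]
ee_rot: [-1.266, 1.11, -1.118]
wrist_force: [-0.8, 0.6, -1.3]
gripper_width: 86.3
```

Run:
```python
from h import *
print(arm.sense()['gripper_width']); go(429,-70,265,4.5)
```

```text
86.29171590501198
from [ 602.  -387.9  263.7] h 7.34 dp [-33.74  -0.29 -13.09] yaw 2.84 rows>= 9
```

servo_tool(claw=[-1,-1,-1,-1,-1,-1,-1,-1,-1,-1,-1,-1,-1,-1], dp=[[-3,0,-1],[-7,0,-3],[-11,0,-5],[-15,0,-7],[-19,0,-9],[-23,0,-11],[-26,0,-12.5],[-28.7,0,-13.1],[-28.7,0,-13.1],[-28.7,0,-13.1],[-28.7,0,-13.1],[-28.7,0,-13.1],[-28.7,0,-13.1],[-28.7,0,-13.1]], yaw=[0,0,0,0,0,2.8,2.8,2.8,2.8,2.8,2.8,2.8,2.8,2.8])

```text
time: 15.58
position: [434.3, -120.4, 260.1]
ee_rot: [-1.245, 1.152, -1.15]
wrist_force: [-0.4, 0.7, -0.8]
gripper_width: 87.1
```

Run:
```python
from h import *
im,p=snap('wrist','w4'); go(429,-120,265,4.5)
```

```text
from [ 434.3 -120.3  260.2] h 4.5 dp [-0.07 -0.48 -0.53] yaw -0.0 rows>= 1
```

View pics/w4.png

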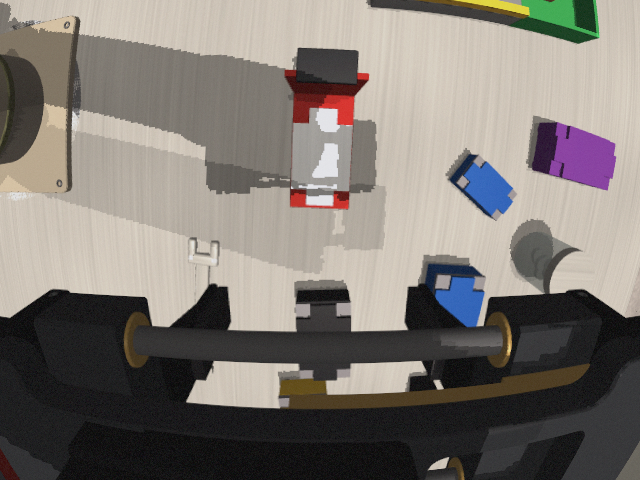

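Shelf front corners near (290,206),(349,208), back junction about (295,95),(354,96), press pad (297,47)–(358,84).

Run:
```python
from h import *
im,p=load('w4')
h=cv2.cvtColor(im,cv2.COLOR_RGB2HSV); m=cv2.inRange(h,(0,150,70),(6,255,255))|cv2.inRange(h,(174,150,70),(180,255,255))
for r in range(88,212,6):
    c=np.where(m[r,270:380])[0]+270
    if len(c): print(r,c.min(),c.max(),end=' | ')
print()
c=quad(p,[(294.5,95),(354.5,95),(349.5,207),(290,206)],24)
d=quad(p,[(297,47),(358,50),(357,83),(297,80)],138)
print(d-c)
```

```text
88 333 359 | 94 294 354 | 100 294 353 | 106 294 353 | 112 293 352 | 118 293 352 | 124 344 352 | 190 291 305 | 196 290 348 | 202 290 348 | 208 338 347 | 
c [435.  -54.9] y-head 92.1 x-head 4.1 len 116.8 wid 61.85
c [432.   12.7] y-head 93.6 x-head 2.0 len 25.1 wid 43.4
[-2.99324746 67.60239707]
```

Run:
```python
from h import *
go(435,-60.5,16,2.8)
```

```text
from [ 434.3 -120.3  260.2] h 4.5 dp [-5.93 24.42  0.54] yaw 1.7 rows>= 7
```

servo_tool(claw=[-1,-1,-1,-1,-1,-1,-1,-1,-1,-1,-0.5,0,0.5,1,1,1,1,1,1,1], dp=[[-3,1,0.2],[-5.9,4,0.5],[-5.9,8,0.5],[-5.9,12,0.5],[-5.9,16,0.5],[-5.9,20,0.5],[-5.9,22,0.5],[-5.9,23.5,0.5],[-5.9,24.3,0.5],[-5.9,24.3,0.5],[-5.9,24.3,0.5],[-5.9,24.3,0.5],[-5.9,24.3,0.5],[-5.9,24.3,0.5],[-5.9,24.3,0.5],[-5.9,24.3,0.5],[-5.9,24.3,0.5],[-5.9,24.3,0.5],[-5.9,24.3,0.5],[-5.9,24.3,0.5]], yaw=[1.7,1.7,1.7,1.7,1.7,1.7,1.7,1.7,1.7,1.7,1.7,1.7,1.7,1.7,1.7,1.7,1.7,1.7,1.7,1.7], newtons=40)

```text
time: 17.3
position: [434.8, -60.9, 18.1]
ee_rot: [-1.232, 1.172, -1.174]
wrist_force: [-2.8, -0.4, 7.8]
gripper_width: 61.7
```

Run:
```python
from h import *
s=arm.sense(); print(s['gripper_width'],s['wrist_force'],s['wrist_torque']); go(435,-60.5,16,2.8)
```

```text
61.711406151801604 [-2.78175496 -0.40211328  7.84844898] [-0.16408125  0.52567392  0.00635381]
from [434.8 -60.9  18.1] h 2.83 dp [-0.04  0.21  0.03] yaw 0.03 rows>= 1
```

servo_tool(claw=[1,1,1,1,1,1,1,1,1,1,1], dp=[[0,-1,0],[0,-3,0],[0,-6,0],[0,-10,0],[0,-14,0],[0,-18,0],[0,-21,0],[0,-23,0],[0,-23,0],[0,-23,0],[0,-23,0]], yaw=[0,0,0,0,0,0,0,0,0,0,0], newtons=50)

```text
time: 18.22
position: [433.7, -60.4, 246.4]
ee_rot: [-1.233, 1.174, -1.171]
wrist_force: [-0.3, 0.4, -5.1]
gripper_width: 61.8
```

Run:
```python
from h import *
s=arm.sense(); print(s['gripper_width'],s['wrist_force'],s['wrist_torque']); go(580.2,132.2,248,4.5)
```

```text
61.807604818791035 [-0.2778707   0.37797696 -5.13610247] [-0.09610687 -0.06748978 -0.07429575]
from [433.7 -60.4 246.4] h 2.86 dp [-18.51  -0.18  15.59] yaw -1.64 rows>= 6
```

servo_tool(claw=[1,1,1,1,1,1,1,1,1,1,1,1,1,1], dp=[[-2,0,2],[-4,0,4],[-7,0,6],[-10,0,9],[-13,0,11],[-16,0,13.5],[-18.5,0,15.6],[-18.5,0,15.6],[-18.5,0,15.6],[-18.5,3,15.6],[-18.5,6,15.6],[-18.5,9.8,15.6],[-18.5,9.8,15.6],[-18.5,9.8,15.6]], yaw=[0,0,0,-1.6,-1.6,-1.6,-1.6,-1.6,-1.6,-1.6,-1.6,-1.6,-1.6,-1.6])

```text
time: 19.38
position: [579.6, 130.3, 148.1]
ee_rot: [-1.249, 1.155, -1.151]
wrist_force: [-0.1, -0.0, -2.1]
gripper_width: 61.5
```

Run:
```python
from h import *
im,p=snap('wrist','w5'); im2,p2=snap('side','s5'); go(580.2,132.2,148,4.5)
o=np.zeros((600,800,3),np.uint8); o[:360,:]=cv2.resize(im[0:288],(800,360)); o[360:,:400]=cv2.resize(im2[250:394,120:360],(400,240),interpolation=cv2.INTER_CUBIC)
cv2.imwrite('pics/c5.png',o[...,::-1])
c,s=np.cos(np.radians(4.5)),np.sin(np.radians(4.5))
for x,y,z in [(-42,58,234),(42,58,234),(-20,58,226),(20,58,226),(0,58,120)]: print((x,y,z),np.round(pix(p,(575.5+c*x-s*y,192+s*x+c*y,z),True),1))
```

```text
from [581.8 131.7 151.5] h 4.4 dp [-0.06  0.35 -0.16] yaw -0.1 rows>= 1
(-42, 58, 234) [ 99.7 -44.1]
(42, 58, 234) [528.2 -47.9]
(-20, 58, 226) [213.4 -50.4]
(20, 58, 226) [413.1 -52.3]
(0, 58, 120) [316.6  52.7]
```

View pics/c5.png

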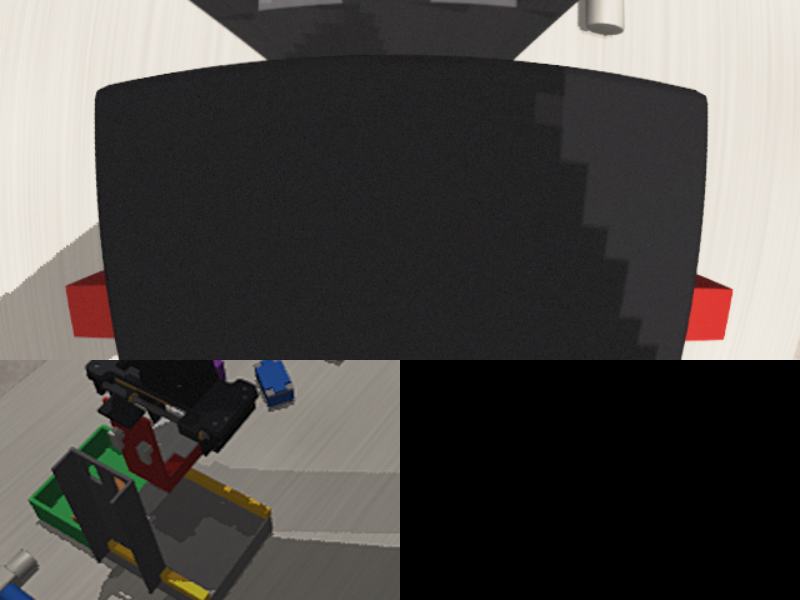

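The pad is centred under the camera (crop corners (97,90),(707,95)). The slots' lower rims show at crop x 258–345 and 430–520.

Run:
```python
from h import *
im,p=load('w5'); zt=151.5-18.1+138
c,s=np.cos(np.radians(4.5)),np.sin(np.radians(4.5))
st=lambda w:((w[0]-575.5)*c+(w[1]-192)*s, -(w[0]-575.5)*s+(w[1]-192)*c)
print('tcp',st((581.8,131.7)))
print('pad',st(onz(p,78,72,zt,True)),st(onz(p,566,76,zt,True)))
f=lambda x,y,z:(575.5+c*x-s*y,192+s*x+c*y,z)
for x in (-30,-10,10,30): print(x,np.round(pix(p,f(x,58,190),True),1),np.round(pix(p,f(x,62,190),True),1))
g=cv2.cvtColor(im,cv2.COLOR_RGB2GRAY)
for r in (1,3,5,8): print(r,[(i,int(g[r,i])) for i in range(150,470,6)])
```

```text
tcp (np.float64(1.5494957301296095), np.float64(-60.60840752719305))
pad (np.float64(-17.466605872913146), np.float64(23.58118687600396)) (np.float64(20.370270800178098), np.float64(23.308025060350005))
-30 [212.6   7.5] [213.1  -4.3]
-10 [280.   2.] [280.2 -10. ]
10 [349.8   1.6] [349.6 -10.4]
30 [417.7   6.3] [417.2  -5.6]
1 [(150, 229), (156, 51), (162, 51), (168, 50), (174, 52), (180, 48), (186, 51), (192, 50), (198, 48), (204, 47), (210, 123), (216, 126), (222, 111), (228, 111), (234, 111), (240, 112), (246, 115), (252, 113), (258, 109), (264, 113), (270, 113), (276, 52), (282, 51), (288, 51), (294, 51), (300, 57), (306, 53), (312, 54), (318, 53), (324, 52), (330, 49), (336, 52), (342, 51), (348, 87), (354, 93), (360, 100), (366, 105), (372, 110), (378, 115), (384, 114), (390, 113), (396, 115), (402, 115), (408, 111), (414, 45), (420, 49), (426, 51), (432, 52), (438, 49), (444, 48), (450, 53), (456, 53), (462, 123), (468, 96)]
3 [(150, 231), (156, 82), (162, 53), (168, 46), (174, 50), (180, 54), (186, 51), (192, 49), (198, 50), (204, 47), (210, 112), (216, 112), (222, 113), (228
[... 959 characters left out ...]
420, 50), (426, 51), (432, 55), (438, 52), (444, 53), (450, 50), (456, 78), (462, 154), (468, 96)]
8 [(150, 232), (156, 231), (162, 133), (168, 46), (174, 49), (180, 51), (186, 50), (192, 51), (198, 50), (204, 49), (210, 69), (216, 53), (222, 53), (228, 52), (234, 47), (240, 52), (246, 53), (252, 55), (258, 50), (264, 50), (270, 48), (276, 39), (282, 43), (288, 53), (294, 49), (300, 49), (306, 54), (312, 52), (318, 54), (324, 53), (330, 55), (336, 52), (342, 52), (348, 53), (354, 52), (360, 52), (366, 42), (372, 42), (378, 49), (384, 50), (390, 54), (396, 53), (402, 55), (408, 46), (414, 52), (420, 44), (426, 39), (432, 49), (438, 50), (444, 49), (450, 50), (456, 234), (462, 170), (468, 97)]
```

servo_tool(claw=[1,1,1,1], dp=[[0,0.15,-0.28],[0,0.15,-0.28],[0,0.15,-0.28],[0,0.15,-0.28]], yaw=[0,0,0,0])

```text
time: 19.82
position: [578.7, 131.7, 148.9]
ee_rot: [-1.244, 1.151, -1.153]
wrist_force: [-0.9, 0.3, -3.1]
gripper_width: 61.6
```

```bash
cat >> h.py <<'E'
def st(w,o=(575.5,192),a=4.5):
    c,s=np.cos(np.radians(a)),np.sin(np.radians(a)); return np.round([(w[0]-o[0])*c+(w[1]-o[1])*s, -(w[0]-o[0])*s+(w[1]-o[1])*c],1)
def stat():
    s=arm.sense(); M=R.from_rotvec(s['ee_rot']).as_matrix(); print('t',s['time'],'p',s['position'].round(1),'st',st(s['position']),'h',np.degrees(np.arctan2(M[1,2],M[0,2])).round(2),'F',s['wrist_force'].round(1),'T',s['wrist_torque'].round(2),'w',s['gripper_width'].round(1))
E
python3 -c "
from h import *
stat(); im,p=snap('wrist','w6'); stat(); g=im[5,:,0].astype(int); print(np.where(np.abs(np.diff(g))>25)[0]);print(np.where(np.abs(np.diff(im[130,:,0].astype(int)))>25)[0])"
```

```text
Traceback (most recent call last):
  File "h.py", line 33, in stat
    s=arm.sense(); M=R.from_rotvec(s['ee_rot']).as_matrix(); print('t',s['time'],'p',s['position'].round(1),'st',st(s['position']),'h',np.degrees(np.arctan2(M[1,2],M[0,2])).round(2),'F',s['wrist_force'].round(1),'T',s['wrist_torque'].round(2),'w',s['gripper_width'].round(1))
                                                                                                                                                                                                                                                       ^^^^^^^^^^^^^^^^^^^^^^^^
AttributeError: 'float' object has no attribute 'round'
```

servo_tool(claw=[1,1,1,1,1,1,1,1,1], dp=[[-0.7,0,0],[-1.4,0,0],[-2,0,0],[-2.6,0,0],[-3.1,0,0],[-3.5,0,0],[-3.5,0,0],[-3.5,0,0],[-3.5,0,0]], yaw=[0,0,0,0,0,0,0,0,0])

```text
time: 20.57
position: [575.8, 166.2, 148.0]
ee_rot: [-1.245, 1.152, -1.152]
wrist_force: [0.7, 0.2, -3.1]
gripper_width: 61.2
```

```bash
sed -i "s/s\['gripper_width'\].round(1)/round(s['gripper_width'],1)/" h.py; python3 -c "
from h import *
stat(); im,p=snap('wrist','w6');i2,_=snap('side','s6'); stat()
o=np.zeros((600,800,3),np.uint8); o[:300]=cv2.resize(im[0:240],(800,300)); o[300:,:500]=cv2.resize(i2[260:380,130:330],(500,300),interpolation=cv2.INTER_CUBIC)
cv2.imwrite('pics/c6.png',o[...,::-1])"
```

```text
t 20.5667 p [575.8 166.2 148. ] st [ -1.7 -25.7] h 4.42 F [ 0.7  0.2 -3.1] T [-0.09 -0.17 -0.05] w 61.2
t 20.6667 p [575.8 166.1 148. ] st [ -1.7 -25.9] h 4.4 F [ 0.6  0.1 -3.4] T [-0.07 -0.11 -0.  ] w 62.0
```

View pics/c6.png

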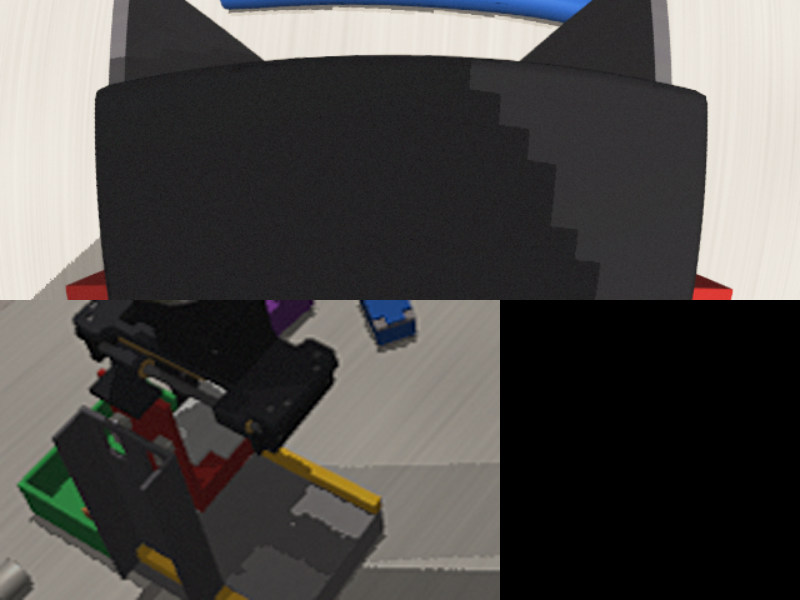

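The pad is about 1 mm right of the upright's centre and the claws are at the slots' height. I'll shift −1 mm and advance.

servo_tool(claw=[1,1,1,1,1,1,1,1], dp=[[0,0,-0.1],[-0.3,0,-0.1],[-0.6,0,-0.1],[-0.8,0,-0.1],[-1.0,0,-0.1],[-1.1,0,-0.1],[-1.1,0,-0.1],[-1.1,0,-0.1]], yaw=[0,0,0,0,0,0,0,0])

```text
time: 21.33
position: [573.8, 177.6, 148.0]
ee_rot: [-1.245, 1.152, -1.152]
wrist_force: [-0.6, 0.6, -2.7]
gripper_width: 61.6
```

```bash
python3 -c "
from h import *
stat()"
```

```text
t 21.3333 p [573.8 177.6 148. ] st [ -2.8 -14.3] h 4.45 F [-0.6  0.6 -2.7] T [-0.11 -0.12 -0.01] w 61.6
```

servo_tool(claw=[1,1,1,1,1,1], dp=[[-0.1,0,0],[-0.2,0,0],[-0.3,0,0],[-0.4,0,0],[-0.4,0,0],[-0.4,0,0]], yaw=[0,0,0,0,0,0])

```text
time: 21.83
position: [573.8, 179.0, 147.8]
ee_rot: [-1.247, 1.152, -1.155]
wrist_force: [-1.2, -9.2, -0.4]
gripper_width: 61.6
```

```bash
python3 -c "
from h import *
stat()"
```

```text
t 21.8333 p [573.8 179.  147.8] st [ -2.7 -12.8] h 4.35 F [-1.2 -9.2 -0.4] T [-1.76  0.21  0.41] w 61.6
```

servo_tool(claw=[1,1,1,1,1,1,1,1], dp=[[0.1,0,0],[0.1,0.2,0],[0.1,0.4,0],[0.1,0.6,0],[0.1,0.8,0],[0.1,1.0,0],[0.1,1.0,0],[0.1,1.0,0]], yaw=[0,0,0,0,0,0,0,0])

```text
time: 22.5
position: [574.3, 179.1, 138.2]
ee_rot: [-1.245, 1.152, -1.155]
wrist_force: [1.5, -5.8, -0.1]
gripper_width: 61.6
```

```bash
python3 -c "
from h import *
stat(); im,p=snap('side','s7'); stat(); cv2.imwrite('pics/c7.png',cv2.resize(im[250:390,130:330],(800,560),interpolation=cv2.INTER_CUBIC)[...,::-1])"
```

```text
t 22.5 p [574.3 179.1 138.2] st [ -2.2 -12.8] h 4.36 F [ 1.5 -5.8 -0.1] T [-1.16 -0.31  0.08] w 61.6
t 22.55 p [574.3 179.1 138.2] st [ -2.2 -12.8] h 4.36 F [ 1.3 -5.  -1.8] T [-1.14 -0.25  0.09] w 61.3
```

View pics/c7.png

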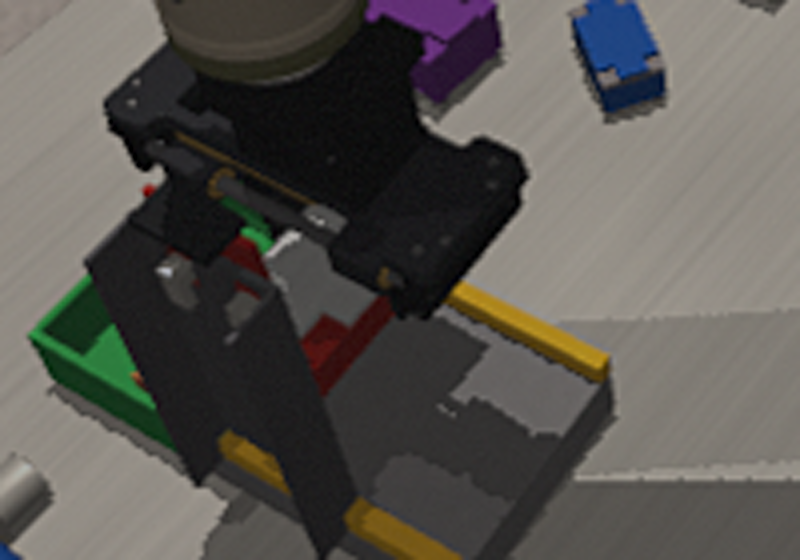

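Both claws show through the slots on the rear side (180,275 and 240,310). Lowering onto the tab.

servo_tool(claw=[1,1,1,1,1], dp=[[0,0.1,0],[0,0.2,0],[0,0.3,0],[0,0.3,0],[0,0.3,0]], yaw=[0,0,0,0,0])

```text
time: 22.97
position: [574.4, 179.0, 135.7]
ee_rot: [-1.245, 1.151, -1.155]
wrist_force: [-1.3, -7.2, 3.8]
gripper_width: 61.5
```

```bash
python3 -c "
from h import *
stat()"
```

```text
t 22.9667 p [574.4 179.  135.7] st [ -2.2 -12.8] h 4.36 F [-1.3 -7.2  3.8] T [-1.31  0.21  0.2 ] w 61.5
```

servo_tool(claw=[0.2,-0.1,-0.4,-0.7,-1,-1,-1,-1,-1,-1,-1,-1,-1,-1,-1,-1], dp=[[0,0,0],[0,0,0],[0,0,0],[0,0,0],[0,0,0],[0,0,0],[0,0,0],[0,-1,0],[0,-3,0],[0,-6,0],[0,-10,0],[0,-14,0],[0,-18,0],[0,-18,0],[0,-18,0],[0,-18,0]], yaw=[0,0,0,0,0,0,0,0,0,0,0,0,0,0,0,0])

```text
time: 24.3
position: [573.4, 180.6, 315.1]
ee_rot: [-1.245, 1.151, -1.152]
wrist_force: [-0.5, -0.3, -0.2]
gripper_width: 86.9
```

servo_tool(claw=[1,1,1,1,1,1,1,1,1,1,1,1,1,1], dp=[[-2,0,0],[-4,0,0],[-6,0,0],[-7.35,0,0],[-7.35,0,0],[-7.35,0,0],[-7.35,0,0],[-7.35,0,0],[-7.35,0,0],[-7.35,0,0],[-7.35,0,0],[-7.35,0,0],[-7.35,0,0],[-7.35,0,0]], yaw=[0,0,0,0,0,0,0,0,0,0,0,0,0,0])

```text
time: 25.47
position: [567.9, 253.7, 315.1]
ee_rot: [-1.245, 1.152, -1.152]
wrist_force: [0.1, 0.1, 0.1]
gripper_width: 3.7
```

```bash
python3 -c "
from h import *
stat()"
```

```text
t 25.4667 p [567.9 253.7 315.1] st [-2.7 62.1] h 4.44 F [0.1 0.1 0.1] T [-0.07 -0.07  0.03] w 3.7
```

servo_tool(claw=[1,1,1,1,1,1,1,1,1,1,1,1], dp=[[0.1,1.5,0],[0.1,3,0],[0.1,3.8,0],[0.1,4.1,0],[0.1,4.3,0],[0.1,4.5,0],[0.1,4.7,0],[0.1,4.9,0],[0.1,5.1,0],[0.1,5.3,0],[0.1,5.3,0],[0.1,5.3,0]], yaw=[0,0,0,0,0,0,0,0,0,0,0,0])

```text
time: 26.47
position: [568.1, 253.2, 262.6]
ee_rot: [-1.244, 1.151, -1.152]
wrist_force: [-0.5, 1.0, 5.4]
gripper_width: 0.4
```

```bash
python3 -c "
from h import *
stat()"
```

```text
t 26.4667 p [568.1 253.2 262.6] st [-2.5 61.6] h 4.45 F [-0.5  1.   5.4] T [ 0.2  -0.1  -0.02] w 0.4
```

Near home (tip at about z 248.6). Pressing further until it stops.

servo_tool(claw=[1,1,1,1,1], dp=[[0,0.15,0],[0,0.3,0],[0,0.4,0],[0,0.4,0],[0,0.4,0]], yaw=[0,0,0,0,0])

```text
time: 26.88
position: [568.4, 254.2, 262.2]
ee_rot: [-1.24, 1.149, -1.152]
wrist_force: [-7.2, -2.3, 27.3]
gripper_width: 0.7
```

```bash
python3 -c "
from h import *
stat()"
```

```text
t 26.8833 p [568.4 254.2 262.2] st [-2.2 62.6] h 4.47 F [-7.2 -2.3 27.3] T [-0.49  1.39 -0.02] w 0.7
```

servo_tool(claw=[1,1,1,1,1,1,-1,-1,-1,-1,-1,-1,-1,-1,-1,-1], dp=[[0,-1,0],[0,-3,0],[0,-6,0],[0,-9,0],[3,-9,0],[7,-9,0],[11,-9,0],[14,-9,0],[15.4,-9,0],[15.4,-9,0],[15.4,-6,0],[15.4,-4,0],[15.4,-4,0],[15.4,-4,0],[15.4,-4,0],[15.4,-4,0]], yaw=[0,0,0,0,0,0,0,0,0,0,0,0,0,0,0,0])

```text
time: 28.22
position: [580.3, 100.0, 299.6]
ee_rot: [-1.243, 1.15, -1.152]
wrist_force: [-0.3, 0.7, 0.4]
gripper_width: 59.0
```

```bash
python3 -c "
from h import *
stat(); im,p=snap('wrist','w8'); i2,p2=snap('scene','sc8'); i3,_=snap('side','s8')
o=np.zeros((600,800,3),np.uint8); o[:300,:400]=cv2.resize(im,(400,300)); o[:300,400:]=cv2.resize(i3[250:400,120:320],(400,300),interpolation=cv2.INTER_CUBIC); o[300:,:400]=cv2.resize(i2[260:410,340:540],(400,300),interpolation=cv2.INTER_CUBIC)
o[300:,400:]=cv2.resize(im[60:240,200:440],(400,300),interpolation=cv2.INTER_CUBIC)
cv2.imwrite('pics/c8.png',o[...,::-1]); go(463,-301,260,10)"
```

```text
t 28.2167 p [580.3 100.  299.6] st [ -2.4 -92.1] h 4.48 F [-0.3  0.7  0.4] T [ 0.01 -0.11  0.02] w 59.0
from [580.2  99.6 299. ] h 4.45 dp [ 39.03   3.88 -14.8 ] yaw -5.55 rows>= 11
```

View pics/c8.png

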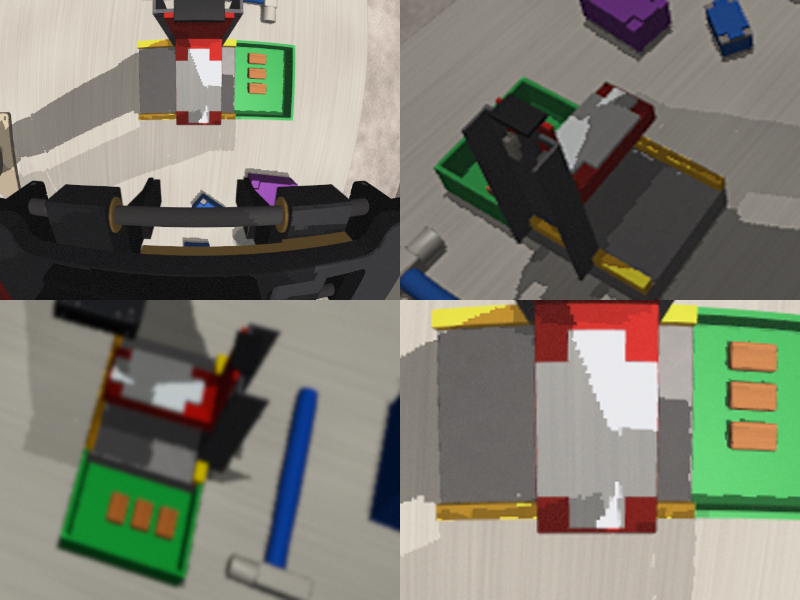

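Tray hung and locked low, three chips in the green tray, deck clear. Now measuring the pile point.

Run:
```python
from h import *
im,p=load('w8')
h=cv2.cvtColor(im,cv2.COLOR_RGB2HSV); m=cv2.inRange(h,(0,150,60),(6,255,255))|cv2.inRange(h,(174,150,60),(180,255,255))
for r in (70,76,82,88,92,182,188,194,198,200):
    c=np.where(m[r,260:380])[0]+260
    if len(c): a=onz(p,c.min(),r,133,True); b=onz(p,c.max()+1,r,133,True); print(r,c.min(),c.max(),a[:2].round(1),b[:2].round(1),'st',st(a),st(b))
rr=np.where(m[150:230,290])[0]+150; print(rr.min(),rr.max(), st(onz(p,290,rr.max()+1,132,True)), st(onz(p,345,rr.max()+1,132,True)))
print('old grasp',st((574.4,179.0)))
```

```text
70 281 354 [540.7 234.6] [602.2 239.4] st [-31.4  45.2] [30.3 45.2]
76 281 354 [541.1 229.3] [602.6 234.2] st [-31.4  39.9] [30.3 39.9]
82 281 354 [541.5 224.1] [603. 229.] st [-31.3  34.7] [30.3 34.7]
88 281 354 [541.9 218.9] [603.4 223.8] st [-31.4  29.5] [30.3 29.5]
92 281 354 [542.2 215.5] [603.7 220.3] st [-31.4  26. ] [30.3 26. ]
182 283 353 [549.2 138.8] [609.5 143.6] st [-30.4 -51. ] [ 30.1 -51. ]
188 283 352 [549.5 133.6] [609.2 138.3] st [-30.5 -56.1] [ 29.4 -56.2]
194 283 352 [549.8 128.4] [609.7 133.1] st [-30.6 -61.3] [ 29.5 -61.4]
198 283 352 [550. 125.] [610.  129.6] st [-30.6 -64.8] [ 29.5 -64.9]
179 198 [-24.7 -65.9] [ 22.7 -66. ]
old grasp [ -2.1 -12.9]
```

servo_tool(claw=[-1,-1,-1,-1,-1,-1,-1,-1,-1,-1,-1,-1,-1,-1,-1,-1,-1], dp=[[3,0,-1],[7,0,-2.5],[11,0,-4],[15,0,-6],[19,0,-7.5],[23,0.5,-9],[27,1,-10.5],[31,2,-12],[35,3,-13.5],[38,3.8,-14.5],[39,3.8,-14.8],[39,3.8,-14.8],[39,3.8,-14.8],[39,3.8,-14.8],[39,3.8,-14.8],[39,3.8,-14.8],[39,3.8,-14.8]], yaw=[0,0,0,0,0,0,0,-2,-4,-5.5,-5.5,-5.5,-5.5,-5.5,-5.5,-5.5,-5.5])

```text
time: 29.78
position: [463.1, -300.2, 260.4]
ee_rot: [-1.287, 1.079, -1.08]
wrist_force: [0.1, -0.4, -0.2]
gripper_width: 86.9
```

```bash
cat >> h.py <<'E'
def tub(p,im,col,guess,z=51):
    h=cv2.cvtColor(im,cv2.COLOR_RGB2HSV)
    m={'blue':cv2.inRange(h,(105,130,60),(120,255,255)),'yellow':cv2.inRange(h,(22,130,70),(34,255,255)),'black':cv2.inRange(h,(0,0,0),(180,255,62))}[col]
    u,v=np.array(pix(p,(*guess,z),True)).round().astype(int)
    r=np.zeros_like(m); r[max(v-75,0):v+75,max(u-60,0):u+60]=255; m=cv2.morphologyEx(m&r,cv2.MORPH_OPEN,np.ones((3,3),np.uint8))
    n,l,s,_=cv2.connectedComponentsWithStats(m); k=1+np.argmax(s[1:,4]); pts=np.argwhere(l==k)[:,::-1].astype(float)
    W=np.array([onz(p,a,b,z,True)[:2] for a,b in pts]).astype(np.float32)
    (cx,cy),(w,d),a=cv2.minAreaRect(W); 
    if w<d: w,d,a=d,w,a-90
    hd=(a-90+90)%180-90; print(col,'px',(u,v),s[k],'centre',round(cx,1),round(cy,1),'size',round(w,1),round(d,1),'x-head',round(hd,1)); return cx,cy,hd
E
python3 - <<'E'
from h import *
stat(); im,p=snap('wrist','w9')
tub(p,im,'black',(463,-221)); tub(p,im,'blue',(599,-217))
E
```

```text
t 29.7833 p [ 463.1 -300.2  260.4] st [-150.7 -481.9] h 10.03 F [ 0.1 -0.4 -0.2] T [ 0.01 -0.1  -0.01] w 86.9
black px (np.int64(331), np.int64(138)) [ 283  128   61   73 3102] centre 450.7 -248.7 size 70.0 58.4 x-head 9.8
blue px (np.int64(463), np.int64(163)) [ 430  118   65   99 4338] centre 599.3 -221.5 size 99.2 60.9 x-head 0.5
```

Run:
```python
from h import *
im,p=load('w9'); g=cv2.cvtColor(im,cv2.COLOR_RGB2GRAY)
print(g[60:225:8,275:395:6])
```

```text
[[119 124 128 201 204 195 202 200 197 195 203 200 199 202 199 199 200 200
  198 203]
 [119 126 119 120 120 182 203 201 200 194 201 202 196 201 199 198 199 200
  192 202]
 [122 121 120 119 123 119 124 198 205 196 203 200 203 198 203 196 201 199
  198 207]
 [123 121 123 119 123 123 122 122 123 202 195 198 205 201 204 204 202 197
  204 204]
 [127 123 119 122 120 125 125 121 120 121 125 198 200 199 200 201 201 197
  205 201]
 [124 123 120 120 121 124 126 124 120 122 122 202 200 203 199 200 198 194
  206 205]
 [123 119 120 123 122 122 123 125 118 122 202 207 201 203 199 205 203 200
  207 204]
 [123 122 123 124 122 125 125 122 122 202 202 205 201 204 158 173 182 208
  205 206]
 [125 123 119 124 126 128 126 119 123 123 124 125 124 125 128 124 124 123
  203 208]
 [123 119  97  98  99  37  27  40  39  39 111  99  96 123 122 119 119 124
  206 205]
 [121 123  97  95  98  36  39  34  36  39  97 100 109 124 124 124 122 127
  207 207]
 [123 123  38  35  33  45  35  30  37  35  81  82  88 129 126 124 126 126
  208 211]
 [122 122  36  32  33  30  30  37  34  36  83  81 112 129 121 123 126 125
  207 206]
 [ 96 124  30  35  34  32  34  33  34  81  84  85 125 127 124 122 123 125
  208 208]
 [ 97  98  35  35  36  37  37  34  68  86  86  86 125 128 126 127 129 127
  208 204]
 [ 96  98  26  26  24  32  37  29  36  38  37  33 131 124 124 126 126 129
  209 205]
 [175 178  29  34  17  26  47  35  57  32  49  28 105 104  96 178 100 185
  181 208]
 [173 183  23  24  28  30  23  23  22  21  21  26 182 179 179 180 180 178
  179 205]
 [177 151  72  73  79  75  78  75  75  80  78  79 179 184 182 183 184 181
  177 207]
 [178 139  89  73  74  73  75  78  73  76  77  92 177 175 178 183 183 177
  182 211]
 [177 165 153 157  72  74  72  75  75 158 161 178 176 175 180 182 182 182
  207 210]]
```

```bash
sed -i 's/255,62)/255,92)/' h.py
python3 - <<'E'
from h import *
im,p=load('w9')
c=tub(p,im,'black',(452,-255)); go(c[0],c[1]-80,261,c[2])
E
```

```text
black px (np.int64(313), np.int64(171)) [ 282  128   65  102 5188] centre 453.4 -263.1 size 99.6 60.9 x-head 6.2
from [ 462.9 -300.4  260.3] h 10.01 dp [ 4.04 -0.06 -1.68] yaw 3.83 rows>= 2
```

```bash
python3 -c "
from h import *
go(453.4,-263.1,24,6.2)"
```

```text
from [ 462.9 -300.4  260.3] h 10.01 dp [-3.85 23.63 -0.3 ] yaw 3.81 rows>= 6
```

servo_tool(claw=[-1,-1,-1,-1,-1,-1,-1,-1,-1,-1,-0.3,0.3,1,1,1,1,1,1,1,1], dp=[[-2,1,-0.3],[-3.9,4,-0.3],[-3.9,8,-0.3],[-3.9,12,-0.3],[-3.9,16,-0.3],[-3.9,19,-0.3],[-3.9,21.5,-0.3],[-3.9,23,-0.3],[-3.9,23.6,-0.3],[-3.9,23.6,-0.3],[-3.9,23.6,-0.3],[-3.9,23.6,-0.3],[-3.9,23.6,-0.3],[-3.9,23.6,-0.3],[-3.9,23.6,-0.3],[-3.9,23.6,-0.3],[-3.9,23.6,-0.3],[-3.9,23.6,-0.3],[-3.9,23.6,-0.3],[-3.9,23.6,-0.3]], yaw=[3.8,3.8,3.8,3.8,3.8,3.8,3.8,3.8,3.8,3.8,3.8,3.8,3.8,3.8,3.8,3.8,3.8,3.8,3.8,3.8], newtons=40)

```text
time: 31.5
position: [453.1, -263.5, 24.6]
ee_rot: [-1.258, 1.129, -1.131]
wrist_force: [-1.4, 1.0, 6.2]
gripper_width: 60.1
```

```bash
python3 -c "
from h import *
stat(); go(453.4,-263.1,24,6.2)"
```

```text
t 31.5 p [ 453.1 -263.5   24.6] st [-157.7 -444.5] h 6.14 F [-1.4  1.   6.2] T [-0.04  0.25 -0.06] w 60.1
from [ 453.1 -263.5   24.6] h 6.14 dp [-0.03  0.06  0.03] yaw -0.06 rows>= 1
```

servo_tool(claw=[1,1,1,1,1,1,1,1,1,1,1,1], dp=[[0,-1,0],[0,-3,0],[0,-6,0],[0,-10,0],[0,-14,0],[0,-18,0],[0,-22,0],[0,-25,0],[0,-27.5,0],[0,-27.5,0],[0,-27.5,0],[0,-27.5,0]], yaw=[0,0,0,0,0,0,0,0,0,0,0,0], newtons=50)

```text
time: 32.5
position: [452.4, -262.9, 298.3]
ee_rot: [-1.258, 1.131, -1.129]
wrist_force: [0.1, 0.4, -2.2]
gripper_width: 59.8
```

```bash
python3 -c "
from h import *
stat(); go(575.6,179.4,300,4.4)"
```

```text
t 32.5 p [ 452.4 -262.9  298.3] st [-158.4 -443.8] h 6.15 F [ 0.1  0.4 -2.2] T [-0.05 -0.13  0.04] w 59.8
from [ 452.4 -262.9  298.3] h 6.15 dp [-42.65  -0.16  16.99] yaw 1.75 rows>= 12
```

servo_tool(claw=[1,1,1,1,1,1,1,1,1,1,1,1,1,1,1,1,1,1,1,1], dp=[[-2,0,0.8],[-5,0,2],[-8,0,3.2],[-11.5,0,4.6],[-15,0,6],[-18.5,0,7.4],[-22,0,8.8],[-25.5,0,10.2],[-29,0,11.6],[-32.5,0,13],[-36,0,14.4],[-39,0,15.6],[-41,0,16.4],[-42.6,0,17],[-42.6,0,17],[-42.6,0,17],[-42.6,0,17],[-42.6,0,17],[-42.6,0,17],[-42.6,0,17]], yaw=[0,0,0,0,0,0,0,0,0,1.75,1.75,1.75,1.75,1.75,1.75,1.75,1.75,1.75,1.75,1.75])

```text
time: 34.17
position: [576.4, 177.5, 299.1]
ee_rot: [-1.244, 1.153, -1.154]
wrist_force: [0.2, -0.1, -1.5]
gripper_width: 59.7
```

```bash
python3 -c "
from h import *
stat(); go(575.6,179.4,165,4.4)"
```

```text
t 34.1667 p [576.4 177.5 299.1] st [ -0.2 -14.6] h 4.3 F [ 0.2 -0.1 -1.5] T [-0.03 -0.08 -0.01] w 59.7
from [576.4 177.5 299.1] h 4.3 dp [-0.21 13.41 -0.07] yaw -0.1 rows>= 4
```

servo_tool(claw=[1,1,1,1,1,1,1,1,1], dp=[[-0.1,3,0],[-0.1,6,0],[-0.1,9,0],[-0.1,11,0],[-0.1,12.5,0],[-0.1,13,0],[-0.1,13,0],[-0.1,13,0],[-0.1,13,0]], yaw=[0,0,0,0,0,0,0,0,0])

```text
time: 34.92
position: [576.9, 179.8, 170.4]
ee_rot: [-1.243, 1.152, -1.153]
wrist_force: [0.3, 0.6, -1.1]
gripper_width: 59.8
```

```bash
python3 -c "
from h import *
stat(); go(575.6,179.4,158,4.4)"
```

```text
t 34.9167 p [576.9 179.8 170.4] st [  0.4 -12.3] h 4.38 F [ 0.3  0.6 -1.1] T [-0.01 -0.06 -0.02] w 59.8
from [576.9 179.8 170.4] h 4.38 dp [ 0.03  1.24 -0.13] yaw -0.02 rows>= 1
```

servo_tool(claw=[1,1,1,1,1,1,1], dp=[[0,0.4,-0.13],[0,0.8,-0.13],[0,1.0,-0.13],[0,1.15,-0.13],[0,1.3,-0.13],[0,1.4,-0.13],[0,1.4,-0.13]], yaw=[0,0,0,0,0,0,0])

```text
time: 35.5
position: [575.1, 179.0, 157.0]
ee_rot: [-1.245, 1.152, -1.154]
wrist_force: [-8.5, -6.6, 17.9]
gripper_width: 59.7
```

```bash
python3 -c "
from h import *
stat(); go(575.6,179.4,158,4.4)"
```

```text
t 35.5 p [575.1 179.  157. ] st [ -1.4 -12.9] h 4.36 F [-8.5 -6.6 17.9] T [-0.92  1.87  0.29] w 59.7
from [575.1 179.  157. ] h 4.36 dp [-0.04 -0.1   0.05] yaw -0.04 rows>= 1
```

servo_tool(claw=[1,0.6,0.3,0,-0.3,-0.6,-1,-1,-1,-1,-1,-1,-1,-1,-1], dp=[[0,-0.2,-0.1],[0,-0.2,-0.1],[0,-0.2,-0.1],[0,-0.2,-0.1],[0,-0.2,-0.1],[0,-0.2,-0.1],[0,-0.2,-0.1],[0,-0.2,-0.1],[0,-0.2,-0.1],[0,-2,-0.1],[0,-5,-0.1],[0,-9,-0.1],[0,-13,-0.1],[0,-14,-0.1],[0,-14,-0.1]], yaw=[0,0,0,0,0,0,0,0,0,0,0,0,0,0,0])

```text
time: 36.75
position: [575.0, 180.4, 298.7]
ee_rot: [-1.239, 1.149, -1.154]
wrist_force: [0.0, -0.0, -0.8]
gripper_width: 87.3
```

```bash
python3 -c "
from h import *
stat(); go(579.6,98,298,4.4)"
```

```text
t 36.75 p [575.  180.4 298.7] st [ -1.4 -11.5] h 4.4 F [ 0.  -0.  -0.8] T [-0.05 -0.06  0.02] w 87.3
from [575.  180.4 298.7] h 4.4 dp [ 8.25  0.06 -0.17] yaw -0.0 rows>= 2
```

servo_tool(claw=[-1,-1,-1,-1,-1,-1], dp=[[3,0,0],[6,0,0],[8.2,0,0],[8.2,0,0],[8.2,0,0],[8.2,0,0]], yaw=[0,0,0,0,0,0])

```text
time: 37.25
position: [579.8, 98.2, 294.3]
ee_rot: [-1.245, 1.153, -1.151]
wrist_force: [0.1, -0.3, 0.5]
gripper_width: 86.7
```

```bash
python3 -c "
from h import *
stat(); im,p=snap('wrist','w10')
c=tub(p,im,'black',(575.5,180),183); print(st(c))
cv2.imwrite('pics/c10.png',cv2.resize(im[20:260,160:480],(800,600),interpolation=cv2.INTER_CUBIC)[...,::-1]); go(605,-301,260,2)"
```

```text
t 37.25 p [579.8  98.2 294.3] st [ -3.  -93.8] h 4.42 F [ 0.1 -0.3  0.5] T [ 0.02 -0.14  0.01] w 86.7
black px (np.int64(319), np.int64(133)) [ 274   64   88  141 9905] centre 574.8 179.6 size 99.4 60.1 x-head 4.9
[ -1.7 -12.3]
from [579.8  98.8 294.5] h 4.48 dp [40.06  3.43 -0.61] yaw 2.48 rows>= 10
```

View pics/c10.png

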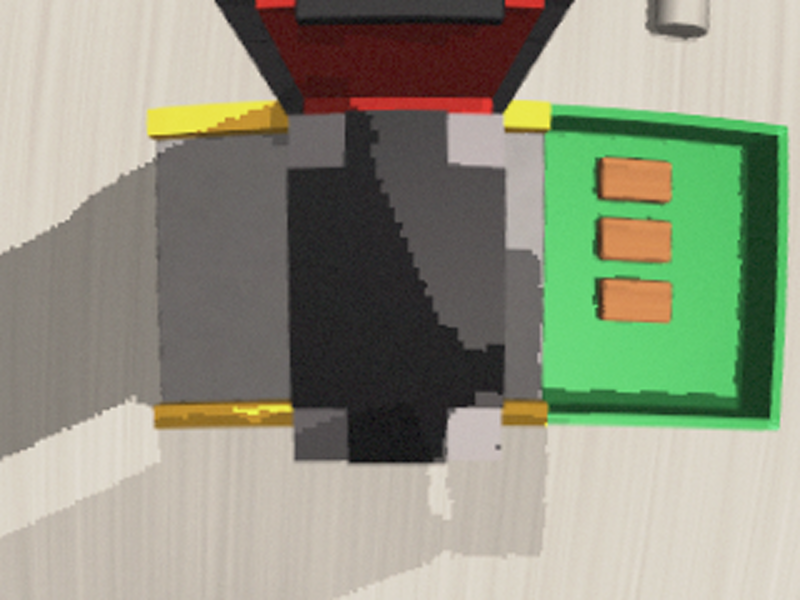

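Black tub sits square on the tray, centre (574.8,179.6). Next the blue one.

servo_tool(claw=[-1,-1,-1,-1,-1,-1,-1,-1,-1,-1,-1,-1,-1,-1,-1,-1], dp=[[3,0,0],[7,0,0],[11,0,-0.1],[15,0,-0.2],[19,0,-0.2],[23,0.5,-0.3],[27,1,-0.3],[31,2,-0.4],[35,3,-0.5],[38,3.4,-0.6],[40,3.4,-0.6],[40,3.4,-0.6],[40,3.4,-0.6],[40,3.4,-0.6],[40,3.4,-0.6],[40,3.4,-0.6]], yaw=[0,0,0,0,0,0,0,0,0,0,0,0,0,0,0,0])

```text
time: 38.63
position: [605.4, -299.8, 261.5]
ee_rot: [-1.245, 1.15, -1.151]
wrist_force: [0.4, -0.7, -0.0]
gripper_width: 86.8
```

Run:
```python
from h import *
stat(); im,p=snap('wrist','w11')
c=tub(p,im,'blue',(599.3,-221.5)); go(c[0],c[1],24,c[2])
tub(p,im,'yellow',(441,-396))
```

```text
t 38.6333 p [ 605.4 -299.8  261.5] st [  -8.8 -492.7] h 4.54 F [ 0.4 -0.7 -0. ] T [ 0.   -0.1   0.01] w 86.8
blue px (np.int64(316), np.int64(138)) [ 285   87   66  103 5203] centre 599.8 -221.4 size 98.8 59.1 x-head 0.5
from [ 605.3 -300.3  261.4] h 4.5 dp [-7.91 23.74  0.06] yaw 4.04 rows>= 7
yellow px (np.int64(163), np.int64(292)) [ 135  248   57   79 2998] centre 441.4 -392.0 size 94.6 61.1 x-head 9.6
```

Run:
```python
from h import *
_,p=load('w1'); print('w1 top',onz(p,487,22,88,True))
_,p=load('scene0'); print('scene top',onz(p,258,308,88)); _,p=load('side0'); print('side top',onz(p,270,211,88))
im,p=load('w11'); print(np.round(pix(p,(694,-175,88),True)),np.round(pix(p,(680,-170,88),True)))
o=np.zeros((600,800,3),np.uint8); o[:480,:640]=im
i,_=load('side0'); o[480:,:160]=cv2.resize(i[190:250,240:320],(160,120)); cv2.imwrite('pics/c11.png',o[...,::-1])
```

```text
w1 top [ 722.50411077 -161.35018569   88.        ]
scene top [ 715.27695722 -156.87490185   88.        ]
side top [ 711.33662377 -143.70613262   88.        ]
[428.  98.] [414.  90.]
```

View pics/c11.png

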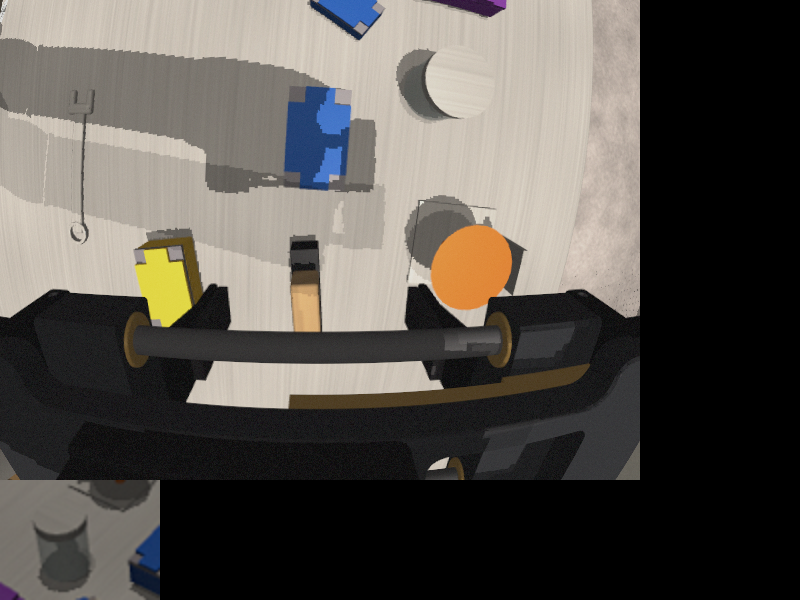

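Jar top at (460,82), just clear of where the gripper body would come. I'll grip the blue tub 15 mm off-centre, away from the jar.

Run:
```python
from h import *
_,p=load('w11'); print(onz(p,460,82,88,True)); go(599.9,-236.4,24,0.5)
```

```text
[ 722.52965292 -155.58081735   88.        ]
from [ 605.3 -300.3  261.4] h 4.5 dp [-6.41 23.74 -0.04] yaw 4.0 rows>= 6
```

servo_tool(claw=[-1,-1,-1,-1,-1,-1,-1,-1,-1,-1,-0.3,0.3,1,1,1,1,1,1,1,1], dp=[[-3,1,0],[-6.4,4,0],[-6.4,8,0],[-6.4,12,0],[-6.4,16,0],[-6.4,19,0],[-6.4,21.5,0],[-6.4,23,0],[-6.4,23.7,0],[-6.4,23.7,0],[-6.4,23.7,0],[-6.4,23.7,0],[-6.4,23.7,0],[-6.4,23.7,0],[-6.4,23.7,0],[-6.4,23.7,0],[-6.4,23.7,0],[-6.4,23.7,0],[-6.4,23.7,0],[-6.4,23.7,0]], yaw=[4,4,4,4,4,4,4,4,4,4,4,4,4,4,4,4,4,4,4,4], newtons=40)

```text
time: 40.35
position: [600.2, -238.1, 24.7]
ee_rot: [-1.213, 1.204, -1.205]
wrist_force: [-1.3, -2.2, 4.9]
gripper_width: 60.1
```

```bash
python3 -c "
from h import *
stat()"
```

```text
t 40.35 p [ 600.2 -238.1   24.7] st [  -9.1 -430.7] h 0.39 F [-1.3 -2.2  4.9] T [-0.01  0.43  0.04] w 60.1
```

servo_tool(claw=[1,1,1,1,1,1,1,1,1,1,1,1,1], dp=[[0,-1,0],[0,-3,0],[0,-6,0],[0,-10,0],[0,-14,0],[0,-18,0],[0,-22,0],[0,-25,0],[0,-28,0],[0,-29,0],[0,-29,0],[0,-29,0],[0,-29,0]], yaw=[0,0,0,0,0,0,0,0,0,0,0,0,0], newtons=55)

```text
time: 41.43
position: [599.3, -237.8, 311.8]
ee_rot: [-1.214, 1.207, -1.202]
wrist_force: [0.3, 0.2, -1.8]
gripper_width: 59.5
```

```bash
python3 -c "
from h import *
stat(); go(576.0,164.8,312,4.5)"
```

```text
t 41.4333 p [ 599.3 -237.8  311.8] st [ -10.  -430.4] h 0.4 F [ 0.3  0.2 -1.8] T [-0.05 -0.09 -0.  ] w 59.5
from [ 599.3 -237.8  311.8] h 0.4 dp [-4.028e+01  2.000e-02 -2.050e+00] yaw -4.1 rows>= 10
```

servo_tool(claw=[1,1,1,1,1,1,1,1,1,1,1,1,1,1,1,1,1,1,1,1], dp=[[-2,0,-0.1],[-5,0,-0.2],[-8,0,-0.4],[-11.5,0,-0.6],[-15,0,-0.8],[-18.5,0,-1],[-22,0,-1.1],[-25.5,0,-1.3],[-29,0,-1.5],[-32.5,0,-1.7],[-36,0,-1.9],[-38.5,0,-2],[-40.1,0,-2],[-40.1,0,-2],[-40.1,0,-2],[-40.1,2,-2],[-40.1,5,-2],[-40.1,7.5,-2],[-40.1,7.5,-2],[-40.1,7.5,-2]], yaw=[0,0,0,0,0,0,0,0,-2,-4.1,-4.1,-4.1,-4.1,-4.1,-4.1,-4.1,-4.1,-4.1,-4.1,-4.1])

```text
time: 43.1
position: [576.9, 161.1, 237.9]
ee_rot: [-1.247, 1.154, -1.152]
wrist_force: [-0.1, 0.2, -0.5]
gripper_width: 59.5
```

```bash
python3 -c "
from h import *
stat(); go(576.1,163,203,4.5)"
```

```text
t 43.1 p [576.9 161.1 237.9] st [ -1.  -30.9] h 4.38 F [-0.1  0.2 -0.5] T [-0.01 -0.11 -0.01] w 59.5
from [576.9 161.1 237.9] h 4.38 dp [-0.2   3.49 -0.05] yaw -0.12 rows>= 1
```

servo_tool(claw=[1,1,1,1,1,1], dp=[[-0.1,0.8,-0.05],[-0.1,1.5,-0.05],[-0.1,2,-0.05],[-0.1,2,-0.05],[-0.1,2,-0.05],[-0.1,2,-0.05]], yaw=[0,0,0,0,0,0])

```text
time: 43.6
position: [576.8, 164.1, 219.5]
ee_rot: [-1.245, 1.151, -1.151]
wrist_force: [0.2, 0.0, -1.4]
gripper_width: 59.5
```

```bash
python3 -c "
from h import *
stat(); go(576.1,163,203,4.5)"
```

```text
t 43.6 p [576.8 164.1 219.5] st [ -0.9 -27.9] h 4.5 F [ 0.2  0.  -1.4] T [-0.07 -0.16 -0.08] w 59.5
from [576.8 164.1 219.5] h 4.5 dp [ 0.1   1.65 -0.08] yaw -0.0 rows>= 1
```

servo_tool(claw=[1,1,1,1,1,1,1,1], dp=[[0.1,0.2,-0.08],[0.1,0.6,-0.08],[0.1,1.0,-0.08],[0.1,1.2,-0.08],[0.1,1.4,-0.08],[0.1,1.6,-0.08],[0.1,1.7,-0.08],[0.1,1.7,-0.08]], yaw=[0,0,0,0,0,0,0,0])

```text
time: 44.27
position: [576.0, 163.3, 203.5]
ee_rot: [-1.245, 1.151, -1.151]
wrist_force: [-4.5, -2.1, 11.3]
gripper_width: 60.0
```

```bash
python3 -c "
from h import *
stat(); go(576.1,163,203,4.5)"
```

```text
t 44.2667 p [576.  163.3 203.5] st [ -1.8 -28.7] h 4.5 F [-4.5 -2.1 11.3] T [-0.12  1.35  0.3 ] w 60.0
from [576.  163.3 203.5] h 4.5 dp [0.03 0.05 0.01] yaw 0.0 rows>= 1
```

servo_tool(claw=[1,0.6,0.3,0,-0.3,-0.6,-1,-1,-1,-1,-1,-1,-1,-1,-1], dp=[[0,-0.1,0],[0,-0.1,0],[0,-0.1,0],[0,-0.1,0],[0,-0.1,0],[0,-0.1,0],[0,-0.1,0],[0,-0.1,0],[0,-0.1,0],[0,-2,0],[0,-5,0],[0,-9,0],[0,-12,0],[0,-13,0],[0,-13,0]], yaw=[0,0,0,0,0,0,0,0,0,0,0,0,0,0,0])

```text
time: 45.52
position: [576.7, 163.7, 334.9]
ee_rot: [-1.241, 1.149, -1.152]
wrist_force: [0.1, -0.5, -0.4]
gripper_width: 87.1
```

servo_tool(claw=[-1,-1,-1,-1,-1,-1], dp=[[3,0,0],[5,0,0],[6.5,0,0],[6.5,0,0],[6.5,0,0],[6.5,0,0]], yaw=[0,0,0,0,0,0])

```text
time: 46.02
position: [580.6, 98.8, 331.2]
ee_rot: [-1.246, 1.152, -1.15]
wrist_force: [0.1, -0.2, -0.2]
gripper_width: 86.9
```

```bash
python3 -c "
from h import *
stat(); im,p=snap('wrist','w12'); 
for z in (229,231): c=tub(p,im,'blue',(574.8,179.6),z); print(st(c))
go(441,-472,270,9)"
```

```text
t 46.0167 p [580.6  98.8 331.2] st [ -2.2 -93.3] h 4.54 F [ 0.1 -0.2 -0.2] T [-0.03 -0.08  0.04] w 86.9
blue px (np.int64(317), np.int64(134)) [  274    62    90   146 10769] centre 575.8 179.7 size 99.2 59.8 x-head 4.8
[ -0.7 -12.3]
blue px (np.int64(317), np.int64(134)) [  274    62    90   146 10769] centre 575.8 179.7 size 98.4 59.3 x-head 4.8
[ -0.7 -12.3]
from [580.6  99.3 331.4] h 4.58 dp [ 55.83   6.14 -18.47] yaw -4.42 rows>= 15
```

servo_tool(claw=[-1,-1,-1,-1,-1,-1,-1,-1,-1,-1,-1,-1,-1,-1,-1,-1,-1,-1,-1,-1], dp=[[3,0,-1],[7,0,-2.3],[11,0,-3.6],[15,0,-5],[19,0,-6.3],[23,0,-7.6],[27,1,-9],[31,2,-10.3],[35,3,-11.6],[39,4,-12.9],[43,5,-14.2],[47,6,-15.6],[51,6,-17],[54,6,-18],[55.8,6,-18.5],[55.8,6,-18.5],[55.8,6,-18.5],[55.8,6,-18.5],[55.8,6,-18.5],[55.8,6,-18.5]], yaw=[0,0,0,0,0,0,0,0,0,0,0,-2,-4.4,-4.4,-4.4,-4.4,-4.4,-4.4,-4.4,-4.4])

```text
time: 47.73
position: [441.3, -471.2, 272.4]
ee_rot: [-1.28, 1.092, -1.093]
wrist_force: [0.1, -0.3, -0.3]
gripper_width: 86.9
```

Run:
```python
from h import *
stat(); im,p=snap('wrist','w13')
c=tub(p,im,'yellow',(441,-395)); go(c[0],c[1],24,c[2])
```

```text
t 47.7333 p [ 441.3 -471.2  272.4] st [-185.8 -650.6] h 9.03 F [ 0.1 -0.3 -0.3] T [-0.   -0.04 -0.02] w 86.9
yellow px (np.int64(328), np.int64(141)) [316 141  29  37 672] centre 447.1 -412.2 size 36.5 26.6 x-head 1.4
from [ 441.  -471.5  272.4] h 9.0 dp [-5.77 24.84  1.52] yaw 7.59 rows>= 7
```

```bash
python3 - <<'E'
from h import *
im,p=load('w13'); h=cv2.cvtColor(im,cv2.COLOR_RGB2HSV)
for r in range(80,220,15): print(r,[tuple(int(x) for x in h[r,c]) for c in range(280,390,12)])
E
sed -i "s/(22,130,70),(34,255,255)/(18,110,30),(36,255,255)/" h.py
python3 - <<'E'
from h import *
im,p=load('w13'); tub(p,im,'yellow',(441,-395))
E
```

```text
80 [(18, 28, 120), (17, 20, 116), (16, 28, 118), (17, 25, 161), (17, 27, 196), (17, 27, 198), (18, 28, 198), (18, 26, 196), (18, 23, 199), (17, 28, 191)]
95 [(19, 30, 118), (20, 26, 116), (0, 5, 95), (21, 183, 166), (22, 181, 166), (30, 157, 219), (5, 17, 164), (17, 27, 198), (18, 28, 198), (18, 28, 197)]
110 [(19, 23, 121), (25, 24, 119), (21, 179, 167), (21, 181, 165), (21, 174, 167), (21, 183, 164), (30, 154, 218), (17, 30, 193), (18, 28, 198), (15, 26, 197)]
125 [(18, 28, 119), (16, 31, 122), (21, 178, 166), (21, 183, 163), (21, 181, 165), (30, 153, 217), (25, 169, 181), (17, 19, 118), (15, 26, 119), (15, 27, 191)]
140 [(18, 22, 116), (20, 26, 119), (21, 183, 164), (21, 183, 164), (21, 184, 165), (21, 179, 164), (21, 178, 165), (18, 28, 117), (14, 30, 110), (17, 25, 190)]
155 [(16, 25, 113), (16, 25, 111), (21, 179, 165), (21, 181, 165), (30, 149, 218), (30, 149, 216), (21, 185, 164), (13, 20, 114), (17, 31, 114), (15, 27, 189)]
170 [(17, 25, 90), (17, 20, 89), (22, 186, 159), (22, 183, 163), (30, 146, 219), (30, 145, 218), (22, 184, 162), (19, 25, 114), (18, 23, 131), (20, 27, 190)]
185 [(19, 29, 169), (19, 25, 166), (0, 13, 134), (28, 157, 197), (28, 155, 197), (28, 151, 201), (0, 11, 70), (20, 23, 134), (19, 25, 163), (17, 24, 190)]
200 [(17, 30, 170), (16, 26, 168), (18, 26, 165), (15, 25, 162), (18, 27, 169), (17, 28, 192), (15, 25, 166), (18, 28, 163), (17, 25, 165), (18, 30, 190)]
215 [(17, 27, 167), (18, 28, 165), (18, 26, 167), (19, 29, 166), (17, 30, 171), (17, 25, 166), (18, 27, 167), (18, 27, 163), (19, 26, 166), (19, 28, 190)]
yellow px (np.int64(328), np.int64(141)) [ 298   92   61  100 5024] centre 440.9 -395.6 size 99.2 59.6 x-head 9.7
```

Run:
```python
from h import *
_,p=load('w1'); print(onz(p,123,283,24,True)); go(440.9,-395.6,24,9.7)
```

```text
[ 382.66283774 -511.00828798   24.        ]
from [ 441.  -471.5  272.4] h 9.0 dp [-7.51 24.84  1.17] yaw -0.7 rows>= 7
```

servo_tool(claw=[-1,-1,-1,-1,-1,-1,-1,-1,-1,-1,-0.3,0.3,1,1,1,1,1,1,1,1], dp=[[-3,1,0.5],[-7.5,4,1.2],[-7.5,8,1.2],[-7.5,12,1.2],[-7.5,16,1.2],[-7.5,20,1.2],[-7.5,22.5,1.2],[-7.5,24,1.2],[-7.5,24.8,1.2],[-7.5,24.8,1.2],[-7.5,24.8,1.2],[-7.5,24.8,1.2],[-7.5,24.8,1.2],[-7.5,24.8,1.2],[-7.5,24.8,1.2],[-7.5,24.8,1.2],[-7.5,24.8,1.2],[-7.5,24.8,1.2],[-7.5,24.8,1.2],[-7.5,24.8,1.2]], yaw=[-0.7,-0.7,-0.7,-0.7,-0.7,-0.7,-0.7,-0.7,-0.7,-0.7,-0.7,-0.7,-0.7,-0.7,-0.7,-0.7,-0.7,-0.7,-0.7,-0.7], newtons=40)

```text
time: 49.45
position: [440.8, -397.1, 24.8]
ee_rot: [-1.284, 1.084, -1.086]
wrist_force: [-0.7, 0.7, 6.7]
gripper_width: 59.7
```

```bash
python3 -c "
from h import *
stat()"
```

```text
t 49.45 p [ 440.8 -397.1   24.8] st [-180.5 -576.7] h 9.58 F [-0.7  0.7  6.7] T [ 0.04  0.22 -0.02] w 59.7
```

servo_tool(claw=[1,1,1,1,1,1,1,1,1,1,1,1,1,1], dp=[[0,-1,0],[0,-3,0],[0,-6,0],[0,-10,0],[0,-14,0],[0,-18,0],[0,-22,0],[0,-26,0],[0,-29,0],[0,-32,0],[0,-33,0],[0,-33,0],[0,-33,0],[0,-33,0]], yaw=[0,0,0,0,0,0,0,0,0,0,0,0,0,0], newtons=55)

```text
time: 50.62
position: [440.0, -396.4, 352.0]
ee_rot: [-1.284, 1.087, -1.082]
wrist_force: [0.1, 0.1, -1.2]
gripper_width: 59.7
```

```bash
python3 -c "
from h import *
stat(); go(575.3,179.6,355,4.7)"
```

```text
t 50.6167 p [ 440.  -396.4  352. ] st [-181.3 -576. ] h 9.6 F [ 0.1  0.1 -1.2] T [-0.03 -0.13  0.04] w 59.7
from [ 440.  -396.4  352. ] h 9.6 dp [-54.54  -0.22  22.95] yaw 4.9 rows>= 15
```

servo_tool(claw=[1,1,1,1,1,1,1,1,1,1,1,1,1,1,1,1,1,1,1,1], dp=[[-2,0,0.8],[-5,0,2.1],[-8.5,0,3.6],[-12,0,5],[-15.5,0,6.5],[-19,0,8],[-22.5,0,9.5],[-26,0,11],[-29.5,0,12.4],[-33,0,13.9],[-36.5,0,15.4],[-40,0,16.9],[-43.5,0,18.4],[-47,0,19.8],[-50,0,21.1],[-52.5,0,22.2],[-54.4,0,22.9],[-54.4,0,22.9],[-54.4,0,22.9],[-54.4,0,22.9]], yaw=[0,0,0,0,0,0,0,0,0,2,4.9,4.9,4.9,4.9,4.9,4.9,4.9,4.9,4.9,4.9])

```text
time: 52.28
position: [575.6, 177.0, 352.7]
ee_rot: [-1.249, 1.15, -1.149]
wrist_force: [0.1, 0.2, -1.1]
gripper_width: 59.8
```

servo_tool(claw=[1,1,1,1,1,1,1,1,1], dp=[[0,0,0],[0,2,0],[0,4,0],[0,6,0],[0,8,0],[0,8.5,0],[0,8.5,0],[0,8.5,0],[0,8.5,0]], yaw=[0,0,0,0,0,0,0,0,0])

```text
time: 53.03
position: [576.2, 177.8, 270.5]
ee_rot: [-1.245, 1.148, -1.15]
wrist_force: [-0.8, 0.4, -0.0]
gripper_width: 59.8
```

```bash
python3 -c "
from h import *
stat(); go(575.3,178.2,249,4.7)"
```

```text
t 53.0333 p [576.2 177.8 270.5] st [ -0.4 -14.2] h 4.66 F [-0.8  0.4 -0. ] T [ 0.06 -0.1   0.01] w 59.8
from [576.2 177.8 270.5] h 4.66 dp [-0.05  2.15 -0.09] yaw -0.04 rows>= 1
```

servo_tool(claw=[1,1,1,1,1,1,1,1,1,1], dp=[[0,0.4,-0.1],[0,0.8,-0.1],[0,1.2,-0.1],[0,1.5,-0.1],[0,1.7,-0.1],[0,1.9,-0.1],[0,2.1,-0.1],[0,2.3,-0.1],[0,2.3,-0.1],[0,2.3,-0.1]], yaw=[0,0,0,0,0,0,0,0,0,0])

```text
time: 53.87
position: [575.1, 178.4, 249.2]
ee_rot: [-1.245, 1.147, -1.15]
wrist_force: [-7.6, -5.5, 21.7]
gripper_width: 59.5
```

```bash
python3 -c "
from h import *
stat(); go(575.3,178.2,249,4.7)"
```

```text
t 53.8667 p [575.1 178.4 249.2] st [ -1.5 -13.5] h 4.69 F [-7.6 -5.5 21.7] T [-0.42  2.09  0.2 ] w 59.5
from [575.1 178.4 249.2] h 4.69 dp [0.02 0.02 0.02] yaw -0.01 rows>= 1
```

servo_tool(claw=[1,0.6,0.3,0,-0.3,-0.6,-1,-1,-1,-1,-1,-1,-1,-1,-1], dp=[[0,-0.25,-0.05],[0,-0.25,-0.05],[0,-0.25,-0.05],[0,-0.25,-0.05],[0,-0.25,-0.05],[0,-0.25,-0.05],[0,-0.25,-0.05],[0,-0.25,-0.05],[0,-0.25,-0.05],[0,-2,-0.05],[0,-5,-0.05],[0,-9,-0.05],[0,-12,-0.05],[0,-13,-0.05],[0,-13,-0.05]], yaw=[0,0,0,0,0,0,0,0,0,0,0,0,0,0,0])

```text
time: 55.12
position: [574.7, 178.5, 378.7]
ee_rot: [-1.243, 1.146, -1.149]
wrist_force: [-0.4, 1.2, 0.0]
gripper_width: 86.8
```

servo_tool(claw=[-1,-1,-1,-1,-1,-1,-1,-1], dp=[[3,0,0],[6,0,0],[9,0,0],[12,0,0],[15,0,0],[18,0,0],[20,0,0],[20,0,0]], yaw=[0,0,0,0,0,0,0,0])

```text
time: 55.78
position: [590.8, -27.9, 373.7]
ee_rot: [-1.247, 1.156, -1.154]
wrist_force: [-0.1, 0.1, -1.4]
gripper_width: 86.9
```

```bash
python3 -c "
from h import *
stat(); im,p=snap('wrist','w14'); i2,_=snap('scene','sc14'); i3,_=snap('side','s14')
o=np.zeros((600,800,3),np.uint8); o[:300,:400]=cv2.resize(i2,(400,300)); o[:300,400:]=cv2.resize(i3[190:400,100:380],(400,300),interpolation=cv2.INTER_CUBIC); o[300:,:400]=cv2.resize(i2[230:410,330:570],(400,300),interpolation=cv2.INTER_CUBIC); o[300:,400:]=cv2.resize(im,(400,300))
cv2.imwrite('pics/c14.png',o[...,::-1])"
```

```text
t 55.7833 p [590.8 -27.9 373.7] st [  -2.  -220.4] h 4.25 F [-0.1  0.1 -1.4] T [-0.05 -0.14  0.02] w 86.9
```

View pics/c14.png

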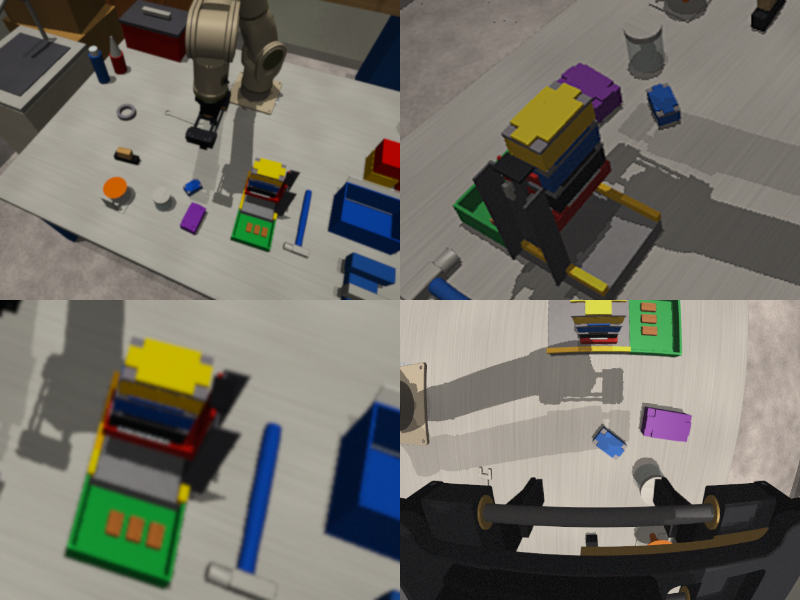

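The pile is straight and seated, chips are in the green tray, the scraper is standing, and the bystanders are in place. Handing in.

```bash
python3 -c "
from h import *
im,p=load('w14'); print(arm.finish_job())"
```

```text
the job is handed in; nothing more can be done
None
```

The job is done and handed in at about 56 s of the 208 s allowed.

- **Chips:** I pushed all three chips off the deck into the green tray with the scraper, then stood the scraper back on the bench where it came from.
- **Tray:** I hooked both claws through the slots; both showed through on the back of the upright. I pressed the pad down to a hard stop. The fingertips ended at z 248.2 mm against 248 for locked home, at about 27 N, which is above the 6–20 N suggested for pressing.
- **Pile:** I then stacked the three tubs present: black, blue, yellow. There was no white tub. The black tub had been knocked about 40 mm before I reached for it, so I measured it again.

**Checks:**
- **Seating:** The tubs seated at about z 132.4, 178.8 and 224.4 mm, roughly 46 mm apart as a proper fit gives. The 1.6 mm below nominal at the bottom fits the tray's sag.
- **Final pictures:** They show a straight pile, the chips in the tray, the scraper standing and nothing fallen. The bystanders in view are undisturbed.
- **Not seen directly:** The orange tab was hidden, so I judge it fully down only from the press height and the tub heights.
- **Disagreement:** Camera and arm readings of the tray's and tubs' sideways position differed by 1 to 1.6 mm, which is within the fit's play.

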